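Put the gel tools back in the instrument drawer

ROBOT

A 6-joint arm with a two-finger parallel gripper is mounted at the origin on the work surface. World frame = base frame: x ahead of the robot, y to its left, z up, the work surface at z = 0. Lengths are in m, angles in degrees, forces in N, time in s.
With the tool pointing down it reaches from about 0.325 to 0.9 m from the base axis. Payload 6.1 kg.
Tool frame: the origin (TCP) lies on the centre line of the jaws, within the pads' length; the fingertips stand env.tcp_to_tips ahead of it and the grasp point (between the pads) is the TCP (env.tcp_to_tips is the distance from the TCP to the fingertips, in m); x points along the fingers, y is the direction in which the jaws open and shut, and the axes are right-handed (so a half turn about x gives the same grasp; the last joint's range is limited). The gripper opens to 87 mm and grips with 3 to 60 N. Pads are 19 mm wide; open, the fingers measure 117 mm over their backs; the gripper's body (75 mm by 190 mm) begins 51 mm behind the grasp point.
Start: joints at [-81.939, 12.628, 87.462, -0, 79.91, -7.225], TCP at [0.165, -0.603, 0.242] pointing down, gripper open.
Joint ranges: [-170.65, 170.65], [-52.31, 119.04], [5.05, 147.46], [-71.25, 251.25], [11.57, 151.72], [-153.62, 153.62]. Speed limits (degrees/s): [147.25, 147.25, 172.46, 180, 180, 180].

INTERFACE

Orientations are given as a 3x3 rotation matrix whose columns are the frame's x, y, z axes.
In Python, from workcell import env, vision, finish_job gives the robot as it stands.
- The arm moves only by the shell command python3 -m creep 'ROWS' [FORCE]. ROWS is JSON, one flat list of numbers, 5 for each row, row after row: the shift along the tool's x, y, z in m, then the turn about the tool's x in rad, then the closure in counts, from 0 (fully open) to 255 (shut). A call has 1 to 8 rows; each row shifts and turns the commanded pose from where the row before left it, along the tool's axes as they then stand; what a row does not reach is not made up. A row lasts 1/10 s, in which the tool goes at most 50 mm and 8.59 degrees, less where a joint would pass 70% of its speed; a pose out of reach is approached as far as the arm can. A call is refused whole if a number of a shift passes 0.05 or a number of a turn 0.15, either way. A call with a gripper value outside its range is refused whole. The fingers move at their own pace and stop on an object; FORCE is the grip in N (left out, the last holds). Time passes only in rows, so rows that do not move let the fingers close. It gives the time, the measured TCP pose, the force and the opening at its end, in the units of the state.
- env.sense(): the state, without advancing time (a new reading comes with each control period).
- vision.get_image(name): name is "scene" or "top" or "wrist"; returns (picture, depth): 420x560x3 uint8, red, green, blue; 420x560 float32, m along the optical axis (not along the pixel's ray), 0 where there is no reading.
- vision.get_calibration(name): a dict with "mtx" (3x3 intrinsics, pixels), "k1" (the pictures are not rectified: a ray, as slopes to the right and down, at radius r is drawn at 1 + k1 r^2 times it, then the intrinsics apply), "extrinsics" (4x4, takes a point from camera to world coordinates); the wrist camera has in their place "mount" (4x4, takes a point from camera to tool coordinates, whose origin is the TCP and whose axes are the tool frame's). Camera axes: x right, y down, z forward; pixel columns grow to the right and rows downward; lengths in m; the calibration is good to about 2 mm. A picture is of the moment at which its call begins: read the wrist's pose just before it. get_calibration takes no time and is no camera call.
- finish_job(): hands the job in, once; it reports no verdict.
The state is a dict: "time_s": time; "joint_pos": joint angles; "joint_velocities": joint speeds; "tau": joint torques, N m; "ee_pos": TCP position; "orientation": TCP orientation; "force": force on the tool from outside, world axes, zero at the start; "wrist_torque": the same for the moment, N m; "finger_gap": finger opening in m.
Only numpy, scipy, OpenCV 4.12 (cv2) and the standard library are available. Lean on these libraries where they do the work, as an engineer would, in place of code of your own. Each camera call takes 0.05 s, during which the arm holds its last target.

TASK

Pull the instrument drawer fully out by its handle, lay every gel tool that is on the bench flat and lengthwise in the drawer bay whose floor has its colour (the aluminium clamp with the white grip goes in the white bay), and only when they are all in, push the drawer fully home. Leave the other things on the bench where they stand.

Things in the scene. Friction and masses are not known exactly. Their poses are not given: they have to be found in the camera images.
- cabinet_front (a point): Low white instrument cabinet with one drawer, fixed to the bench: 320 mm wide, 240 mm deep, 60 mm high, with a green tube rack (30 mm high, 90 x 200 mm) on the rear half of its top. This point is the middle of the front edge of its top; x points from its front to its back, y to its left as seen from the robot, z up.
- drawer (a joint): How far the drawer is pushed in, in m: 0 fully out against its stop, 0.205 fully home. It slides level out of the cabinet's front (along -x of the cabinet), stays where it is left and needs about 3 N. In it lie six shallow bays with coloured floors, uncovered only when it is fully out. The drawer front is grey, 12 mm thick, its top 54 mm above the bench.
- pull (a point): Centre of the drawer's steel pull: a level square bar, 12 x 12 mm in section, 110 mm long along y, its centre 40 mm above the bench and 45 mm out from the drawer front (39 mm clear gap behind it, open above and below), on two 10 mm arms 98 mm apart. Axes as the cabinet's: x into the cabinet (closing direction), y along the bar, z up.
- spatula: Gel spatula, 136 mm long: blue handle 20 mm wide from x = -68 to +18 mm, then a flat steel blade 28 mm wide and 4 mm thick. 56 to 112 g. May be absent. Origin on its underside at mid-length on its centreline; x along its length, z up when it lies as it should. Grip from above at the origin, where it is 20 mm wide and 22 mm high; can lie with either end first.
- brush: Cleaning brush, 136 mm long: green handle 20 mm wide from x = -68 to +18 mm, then a ferrule and a white bristle block 28 mm wide, 16 mm high. 56 to 112 g. May be absent. Origin on its underside at mid-length on its centreline; x along its length, z up when it lies as it should. Grip from above at the origin, where it is 20 mm wide and 22 mm high; can lie with either end first.
- scoop: Gel scoop, 136 mm long: orange handle 20 mm wide from x = -68 to +18 mm, then a steel pan 30 mm wide, 13 mm high. 56 to 112 g. May be absent. Origin on its underside at mid-length on its centreline; x along its length, z up when it lies as it should. Grip from above at the origin, where it is 20 mm wide and 22 mm high; can lie with either end first.
- comb: Yellow double-sided gel comb, 110 mm long, 34 mm wide over its 4 mm thick teeth, with an 18 mm wide spine along its middle. 56 to 112 g. May be absent. Origin on its underside at mid-length on its centreline; x along its length, z up when it lies as it should. Grip from above at the origin, where it is 18 mm wide and 22 mm high; can lie with either end first.
- gate: Red casting gate, a bar 110 mm long, 20 mm wide, with a 34 mm wide foot, 12 mm long, at either end. 56 to 112 g. May be absent. Origin on its underside at mid-length on its centreline; x along its length, z up when it lies as it should. Grip from above at the origin, where it is 20 mm wide and 22 mm high; can lie with either end first.
- clamp: Flat aluminium clamp bracket, 110 x 34 x 5 mm, with a white grip block 50 mm long and 18 mm wide on its middle. 56 to 112 g. May be absent. Origin on its underside at mid-length on its centreline; x along its length, z up when it lies as it should. Grip from above at the origin, where it is 18 mm wide and 22 mm high; can lie with either end first.
- bay_blue (a point): Centre of the floor (14 mm above the bench) of the drawer bay with the blue floor, home of the spatula; 158 mm long along the drawer's x (front to back) and 48 mm wide, between dividers 4 mm thick that rise 8 mm above the floor. Moves with the drawer; axes as the cabinet's.
- bay_green (a point): Centre of the floor (14 mm above the bench) of the drawer bay with the green floor, home of the brush; 158 mm long along the drawer's x (front to back) and 48 mm wide, between dividers 4 mm thick that rise 8 mm above the floor. Moves with the drawer; axes as the cabinet's.
- bay_orange (a point): Centre of the floor (14 mm above the bench) of the drawer bay with the orange floor, home of the scoop; 158 mm long along the drawer's x (front to back) and 48 mm wide, between dividers 4 mm thick that rise 8 mm above the floor. Moves with the drawer; axes as the cabinet's.
- bay_yellow (a point): Centre of the floor (14 mm above the bench) of the drawer bay with the yellow floor, home of the comb; 130 mm long along the drawer's y (side to side) and 50 mm wide along x, between dividers 4 mm thick that rise 8 mm above the floor. 37 mm behind the drawer front's inside. Moves with the drawer; axes as the cabinet's.
- bay_red (a point): Centre of the floor (14 mm above the bench) of the drawer bay with the red floor, home of the gate; 130 mm long along the drawer's y (side to side) and 50 mm wide along x, between dividers 4 mm thick that rise 8 mm above the floor. Moves with the drawer; axes as the cabinet's.
- bay_white (a point): Centre of the floor (14 mm above the bench) of the drawer bay with the white floor, home of the clamp; 130 mm long along the drawer's y (side to side) and 50 mm wide along x, between dividers 4 mm thick that rise 8 mm above the floor. Moves with the drawer; axes as the cabinet's.
- jar: Bystander: small jar with a blue lid, 44 mm across, 60 mm high. Origin at the centre of its underside; leave alone.
- cup: Bystander: clear plastic cup, 56 mm across, 55 mm high. Origin at the centre of its underside; leave alone.
- wash_green: Bystander: white wash bottle with green cap and spout, 72 mm across, 165 mm high. Origin at the centre of its underside; leave alone.
- beaker: Bystander: glass beaker, 72 mm across, 80 mm high. Origin at the centre of its underside; leave alone.
- marker: Bystander: red marker pen, 120 mm long, 12 mm thick. Origin at the centre of its underside; leave alone.
- dish: Bystander: white weighing dish, 70 mm across, 16 mm high. Origin at the centre of its underside; leave alone.
Mind the look-alikes: they are no part of the job. What is meant by the comb is not purple, and is the smaller of those in its own colour.

How it is judged:
By the outcome, as a careful person would: the job done as asked, in the order asked, and still so for the second after the job is handed in, with the robot touching nothing.
Of spatula, brush, scoop, comb, gate, clamp only 4 to 6 are there at a start; the rules pass over those that are not, and their reading is None.
At some moment in a run one of spatula, brush, scoop, comb, gate, clamp may be knocked a few centimetres aside while the robot is not near it.
Once in a run the grip may slacken for a moment while it holds something.
It also fails if it takes over 210 s, if anything falls off the work surface, if the arm or the gripper's body presses on something with over 40 N, if the wrist force passes 120 N, or if a joint passes its speed limit or range.

## Working session

There is one attempt and no reset: what is moved stays moved. The work goes in short steps, Python scripts to look and compute and a shell command to move; the robot and the scene stay as the last step left them, time stands still between calls to the robot, and variables do not carry over. Pictures are saved under pics/ and viewed, and the job is handed in when it is done.

```bash
mkdir -p pics; ls
cat > h.py <<'E'
import numpy as np, cv2, json
from workcell import env, vision
def snap(name, fn=None):
    s=env.sense()
    im,d=vision.get_image(name)
    im=np.array(im); 
    if fn: cv2.imwrite('pics/'+fn, im[:,:,::-1])
    c=vision.get_calibration(name)
    if name=='wrist':
        T=np.eye(4);T[:3,:3]=np.array(s['orientation']);T[:3,3]=s['ee_pos']
        E=T@np.array(c['mount'])
    else: E=np.array(c['extrinsics'])
    return im,np.array(d),np.array(c['mtx']),c['k1'],E
def ray(u,v,K,k1):
    u=np.asarray(u,float);v=np.asarray(v,float)
    K=np.asarray(K)
    yd=(v-K[1,2])/K[1,1]; xd=(u-K[0,2])/K[0,0]
    rd=np.hypot(xd,yd); r=rd.copy()
    for _ in range(20): r=rd/(1+k1*r*r)
    f=1/(1+k1*r*r)
    return np.stack([xd*f,yd*f,np.ones_like(xd)],-1)
def toplane(u,v,z,K,k1,E):
    d=ray(u,v,K,k1)@E[:3,:3].T; o=E[:3,3]
    t=(z-o[2])/d[...,2]
    return o+t[...,None]*d
def todepth(u,v,dep,K,k1,E):
    p=ray(u,v,K,k1)*np.asarray(dep)[...,None]
    return p@E[:3,:3].T+E[:3,3]
def proj(P,K,k1,E):
    P=np.atleast_2d(P); p=(P-E[:3,3])@E[:3,:3]
    x=p[:,:2]/p[:,2:]; r2=(x**2).sum(1,keepdims=True)
    x=x*(1+k1*r2)
    return x@np.array([[K[0,0],0],[0,K[1,1]]])+np.array([K[0,2],K[1,2]])
E
python3 - <<'E'
from h import *
print(env.sense(), env.tcp_to_tips)
for n in ['scene','top','wrist']:
    im,d,K,k1,E=snap(n,n+'0.png'); print(n,K.tolist(),k1,E.round(3).tolist())
E
```

```text
pics
{'time_s': 0.0, 'joint_pos': array([-8.19406826e+01,  1.26762723e+01,  8.75236132e+01, -1.82921620e-03,
        7.99078412e+01, -7.22437102e+00]), 'joint_velocities': array([ 0.02209028, -0.11634037,  0.00394025,  0.07106251,  0.01932411,
       -0.00417694]), 'tau': array([-2.31393307e-03, -4.94615507e+01, -3.87378144e+01,  6.98253047e-02,
        5.71737299e-02, -1.78972637e-04]), 'ee_pos': array([ 0.16466347, -0.60234239,  0.24044593]), 'orientation': array([[-2.94720119e-04,  2.63603588e-01, -9.64631049e-01],
       [ 1.85720912e-03, -9.64629283e-01, -2.63603673e-01],
       [-9.99998232e-01, -1.86921089e-03, -2.05271331e-04]]), 'force': array([-0.41598299, -0.18396028,  0.24603051]), 'wrist_torque': array([ 0.00216158, -0.00946665,  0.01753628]), 'finger_gap': 0.08703341213682368} 0.019
scene [[514.1903428820043, 0.0, 276.95545511211986], [0.0, 514.1903428820043, 209.31783265412568], [0.0, 0.0, 1.0]] 0.025173924677776786 [[-0.537, 0.724, -0.433, 1.098], [0.843, 0.453, -0.29, 0.479], [-0.014, -0.521, -0.854, 1.307], [0.0, 0.0, 0.0, 1.0]]
top [[404.0644990125708, 0.0, 271.10317155265386], [0.0, 404.0644990125708, 208.14538351040045], [0.0, 0.0, 1.0]] -0.09404523298646883 [[0.013, -0.995, 0.102, 0.372], [-1.0, -0.014, -0.003, 0.085], [0.004, -0.102, -0.995, 1.399], [0.0, 0.0, 0.0, 1.0]]
wrist [[303.5343659795898, 0.0, 280.17549417991074], [0.0, 303.5343659795898, 210.8026633582047], [0.0, 0.0, 1.0]] 0.013199823016783388 [[0.264, -0.92, -0.291, 0.246], [-0.965, -0.252, -0.079, -0.58], [-0.001, 0.301, -0.954, 0.384], [0.0, 0.0, 0.0, 1.0]]
```

View pics/top0.png

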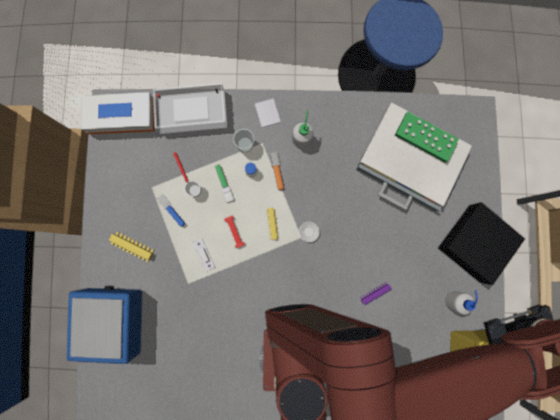

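View pics/scene0.png

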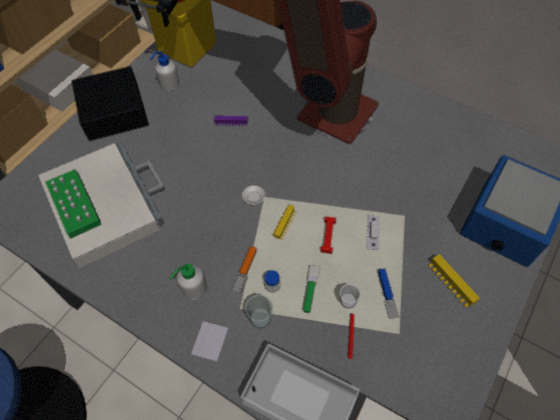

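View pics/wrist0.png

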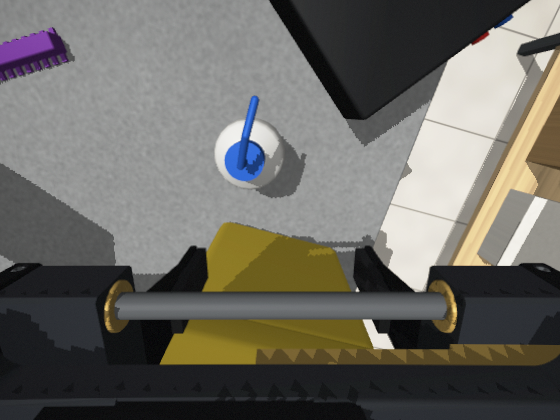

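Top view: all six tools on the mat: spatula (174,211), brush (224,183), scoop (278,172), small yellow comb (272,223), gate (235,232), clamp (204,254). Decoys are the big yellow comb (131,246) and the purple one (376,293). The cabinet is at (415,155) with its pull at (396,197). Next I measure.

```bash
cat > meas.py <<'E'
from h import *
def tools(im,K,k1,E,z=0.018,minA=25,box=((0.35,0.85),(-0.1,0.55))):
    hsv=cv2.cvtColor(im,cv2.COLOR_RGB2HSV)
    R={'blue':((100,120,60),(125,255,255)),'green':((55,120,50),(85,255,255)),'orange':((6,150,120),(15,255,255)),'yellow':((20,150,120),(32,255,255)),'red':((0,150,90),(4,255,255))}
    for n,(a,b) in R.items():
        m=cv2.inRange(hsv,a,b)
        if n=='red': m|=cv2.inRange(hsv,(175,150,90),(180,255,255))
        cs,_=cv2.findContours(m,cv2.RETR_EXTERNAL,cv2.CHAIN_APPROX_NONE)
        for c in cs:
            A=cv2.contourArea(c)
            if A<minA: continue
            p=toplane(c[:,0,0],c[:,0,1],z,K,k1,E)[:,:2]
            r=cv2.minAreaRect((p*1000).astype(np.float32))
            bx=cv2.boxPoints(r); e1=bx[1]-bx[0];e2=bx[2]-bx[1]
            l,w=(e1,e2) if np.hypot(*e1)>np.hypot(*e2) else (e2,e1)
            ang=np.degrees(np.arctan2(l[1],l[0]))%180
            print(n,'px',c[:,0].mean(0).round().astype(int),'ctr',np.round(r[0],1),'LxW',round(float(np.hypot(*l)),1),round(float(np.hypot(*w)),1),'ang',round(float(ang),1))
E
python3 - <<'E'
from meas import *
im,d,K,k1,E=snap('top')
tools(im,K,k1,E)
print('scene');
im2,d2,K2,k2,E2=snap('scene'); tools(im2,K2,k2,E2)
# cabinet
vv,uu=np.mgrid[0:420,0:560]
P=todepth(uu,vv,d,K,k1,E)
roi=(uu>345)&(uu<480)&(vv>90)&(vv<225)
z=P[...,2]
m=((z>0.050)&(z<0.13)&roi).astype(np.uint8)
n,l,st,c=cv2.connectedComponentsWithStats(m); print(st)
k=1+st[1:,4].argmax()
print(np.percentile(z[(l==k)],[5,25,50,75,95]))
for zz,nm in ((0.057,'top'),):
    hull=cv2.convexHull(np.argwhere(l==k)[:,::-1].astype(np.int32))
    p=toplane(hull[:,0,0],hull[:,0,1],0.058,K,k1,E)[:,:2]*1000
    r=cv2.minAreaRect(p.astype(np.float32)); print(r, cv2.boxPoints(r))
cv2.imwrite('pics/cab.png',cv2.resize(im[90:230,340:490,::-1],None,fx=5,fy=4.2,interpolation=cv2.INTER_CUBIC)[:600,:800])
E
```

```text
blue px [472 301] ctr [ 197.6 -619.6] LxW 64.7 37.4 ang 129.6
blue px [100 325] ctr [103.2 660.6] LxW 247.3 230.4 ang 179.9
blue px [175 216] ctr [482.7 411.5] LxW 80.2 15.8 ang 41.5
blue px [250 168] ctr [652.9 154.9] LxW 35.4 31.3 ang 1.2
blue px [114 110] ctr [861.  649.3] LxW 115.8 44.0 ang 92.5
green px [221 176] ctr [624.7 256.6] LxW 71.6 9.5 ang 21.3
green px [304 129] ctr [794.7 -29.9] LxW 28.5 25.2 ang 136.4
green px [428 135] ctr [ 777.2 -470.4] LxW 205.5 96.8 ang 62.4
orange px [278 177] ctr [622.1  58. ] LxW 80.0 14.6 ang 13.5
red px [234 232] ctr [432.3 206. ] LxW 102.5 25.9 ang 22.6
red px [181 166] ctr [655.7 399.5] LxW 107.6 7.1 ang 25.8
scene
blue px [  5 386] ctr [1209.5 -251.5] LxW 168.2 30.4 ang 48.6
blue px [272 278] ctr [636.3 146.1] LxW 41.2 35.5 ang 32.5
blue px [385 284] ctr [487.3 413.4] LxW 87.5 19.0 ang 41.1
blue px [518 215] ctr [ 69.6 633.9] LxW 327.7 216.1 ang 0.0
blue px [159  57] ctr [ 130.2 -654.9] LxW 75.8 49.0 ang 89.1
green px [309 296] ctr [627.4 258.2] LxW 85.3 16.9 ang 20.8
green px [182 271] ctr [749.1 -73.7] LxW 62.4 39.6 ang 125.2
green px [
[... 484 characters left out ...]
      1      1      1]
 [   382    187      1      1      1]
 [   380    195      1      1      1]
 [   382    196      1      1      1]
 [   387    197      1      2      2]
 [   389    197      1      1      1]
 [   389    199      2      2      2]
 [   395    201      2      2      2]
 [   459    203     21     22    279]
 [   397    205      1      1      1]
 [   407    205      1      1      1]
 [   405    209      1      1      1]]
[0.0569988  0.06017104 0.06266032 0.08220183 0.09449301]
((707.1492919921875, -416.398193359375), (321.8250732421875, 244.41839599609375), 62.21243667602539) [[ 524.0164  -501.78137]
 [ 740.2491  -615.7279 ]
 [ 890.28217 -331.015  ]
 [ 674.0495  -217.06848]]
```

View pics/cab.png

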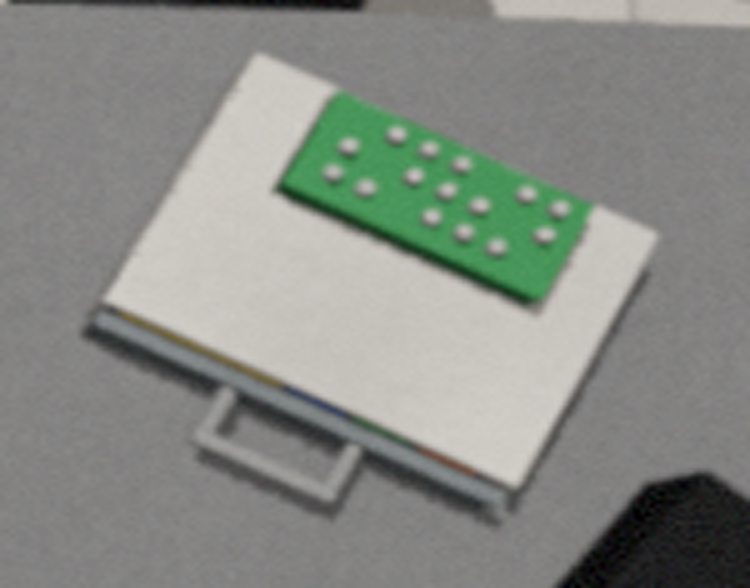

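```bash
cat >> h.py <<'E'
def yaw(): 
    R=np.array(env.sense()['orientation']); return np.degrees(np.arctan2(R[1,1],R[0,1]))
def goto(x,y,z,yw=None):
    """print shift in tool axes AFTER turning to yw, and turn rad about tool x"""
    s=env.sense(); p=np.array(s['ee_pos']); a=yaw()
    t=0
    if yw is not None:
        da=(yw-a+90)%180-90
        t=-np.radians(da); a=a+da
        print('alt turn %.3f (j6 now %.1f)'%(t-np.sign(t)*np.pi,s['joint_pos'][5]))
    c,sn=np.cos(np.radians(a)),np.sin(np.radians(a))
    D=np.array([x,y,z])-p
    print('t %.2f yaw %.1f turn %.3f then shift x %.4f y %.4f z %.4f (norm %.3f)'%(s['time_s'],yaw(),t,-D[2],D[0]*c+D[1]*sn,D[0]*sn-D[1]*c,np.linalg.norm(D)))
E
python3 - <<'E'
from h import *
im,d,K,k1,E=snap('top')
vv,uu=np.mgrid[0:420,0:560]
P=todepth(uu,vv,d,K,k1,E)
for u,v in [(480,240),(450,240),(465,300),(376,293),(309,232),(303,130),(395,201),(405,205),(385,196)]: print(u,v,P[v,u].round(3))
m=(P[...,2]>0.04)&(uu>440)&(uu<525)&(vv>204)&(vv<284); q=P[m]; print(q.min(0),q.max(0))
# pull via plane z=0.046
for z in [(393-0,0)]: pass
print(toplane(np.array([383,407.5]),np.array([194.,207.5]),0.046,K,k1,E))
goto(0.50,-0.306,0.25,-27.8)
E
```

```text
480 240 [ 0.409 -0.613  0.094]
450 240 [ 0.409 -0.519  0.071]
465 300 [ 0.214 -0.552  0.102]
376 293 [ 0.229 -0.278  0.025]
309 232 [ 0.434 -0.051  0.005]
303 130 [ 0.761 -0.019  0.12 ]
395 201 [ 0.541 -0.34   0.046]
405 205 [ 0.528 -0.375  0.046]
385 196 [ 0.558 -0.306  0.047]
[ 0.2640278  -0.7750173   0.04012074] [0.53115184 0.08512513 1.39893476]
[[ 0.56454535 -0.29912492  0.046     ]
 [ 0.51947028 -0.3833804   0.046     ]]
alt turn 2.323 (j6 now -7.2)
t 0.30 yaw -74.7 turn -0.819 then shift x -0.0088 y 0.1582 z -0.4188 (norm 0.448)
```

```bash
python3 -m creep '[0,0,-0.04,-0.14,100, 0,0.01,-0.045,-0.14,100, 0,0.01,-0.045,-0.14,100, 0,0.01,-0.045,-0.14,100, 0,0.01,-0.045,-0.14,100, 0,0.01,-0.045,-0.12,100, 0,0.01,-0.045,0,100, 0,0,0,0,100]' 20; python3 -c "
from h import *
goto(0.53,-0.335,0.22,-27.8)"
```

```text
time_s: 1.1
ee_pos: [0.4386, -0.4506, 0.2415]
orientation: [[0.001, 0.888, -0.46], [0.002, -0.46, -0.888], [-1.0, 0.0, -0.002]]
force: [0.4, -0.5, 0.2]
finger_gap: 0.0533
alt turn -3.134 (j6 now -25.7)
t 1.10 yaw -27.4 turn 0.007 then shift x 0.0215 y 0.0269 z -0.1449 (norm 0.149)
```

```bash
python3 -m creep '[0.005,0.007,-0.036,0.007,110, 0.005,0.007,-0.036,0,110, 0.005,0.007,-0.036,0,110, 0.006,0.006,-0.036,0,110, 0,0,0,0,110, 0,0,0,0,110]' 20
python3 - <<'E'
from h import *
print(env.sense()['ee_pos'])
im,d,K,k1,E=snap('wrist','w1.png')
np.save('w1d.npy',d)
E
```

```text
time_s: 1.7
ee_pos: [0.5262, -0.3407, 0.2203]
orientation: [[-0.001, 0.882, -0.47], [-0.0, -0.47, -0.882], [-1.0, -0.001, 0.001]]
force: [0.2, -0.3, 0.3]
finger_gap: 0.0495
[ 0.52624508 -0.34073925  0.22030462]
```

View pics/w1.png

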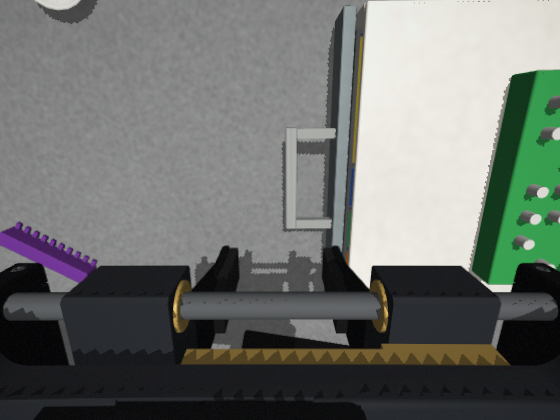

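Wrist view: the bar spans about (287..297, 128..229), the drawer front is at x≈345, and the cabinet edge runs from (366,0) down.

Run:
```python
from h import *
im,d,K,k1,E=snap('wrist')
a=toplane(np.array([287,297.,287,297]),np.array([128.,128,230,229]),0.046,K,k1,E); print(a.round(4),a.mean(0))
v=(a[0]+a[1]-a[2]-a[3])/2; print(np.degrees(np.arctan2(v[1],v[0])),np.hypot(*v[:2]))
# cabinet front edge: white edge per row
g=im.astype(int).min(2); pts=[]
for r in range(10,240,10):
    row=g[r,300:420]; j=np.argmax(row>190); pts.append((300+j,r))
pts=np.array(pts); print(pts[::4].tolist())
q=toplane(pts[:,0],pts[:,1],0.060,K,k1,E)[:,:2]; l=cv2.fitLine(q.astype(np.float32),cv2.DIST_HUBER,0,.01,.01).ravel(); print(l,np.degrees(np.arctan2(l[1],l[0])))
dd=todepth(np.array([292,292]),np.array([150,200]),d[[150,200],[292,292]],K,k1,E); print(dd)
m=a.mean(0); goto(m[0],m[1],0.042,-27.8)
```

```text
[[ 0.566  -0.2828  0.046 ]
 [ 0.575  -0.2875  0.046 ]
 [ 0.5147 -0.3804  0.046 ]
 [ 0.5251 -0.3846  0.046 ]] [ 0.54521665 -0.33383828  0.046     ]
62.55184075121022 0.10970207632741004
[[367, 10], [364, 50], [361, 90], [358, 130], [356, 170], [353, 210]]
[ 0.4618574   0.8869542   0.6230654  -0.32246995] 62.49297
[[ 0.56043191 -0.30447251  0.04697202]
 [ 0.53573022 -0.35212545  0.04587211]]
alt turn 3.135 (j6 now -12.0)
t 1.80 yaw -28.2 turn -0.007 then shift x 0.1788 y 0.0134 z -0.0163 (norm 0.180)
```

```bash
python3 -m creep '[0.0,0.013,-0.016,-0.008,150, 0.03,0,0,0,150, 0.03,0,0,0,150, 0.0,0,0,0,150, 0,0,0,0,150]' 20
python3 - <<'E'
from h import *
print(env.sense()['ee_pos'])
goto(.545,-.334,0.042,-27.5)
im,d,K,k1,E=snap('wrist','w2.png')
E
```

```text
time_s: 2.3
ee_pos: [0.5445, -0.3338, 0.1606]
orientation: [[-0.001, 0.885, -0.466], [0.001, -0.466, -0.885], [-1.0, -0.001, -0.0]]
force: [0.1, -0.2, 0.2]
finger_gap: 0.0361
[ 0.54446927 -0.33376642  0.16061033]
alt turn 3.137 (j6 now -10.8)
t 2.30 yaw -27.8 turn -0.005 then shift x 0.1186 y 0.0006 z -0.0000 (norm 0.119)
```

View pics/w2.png

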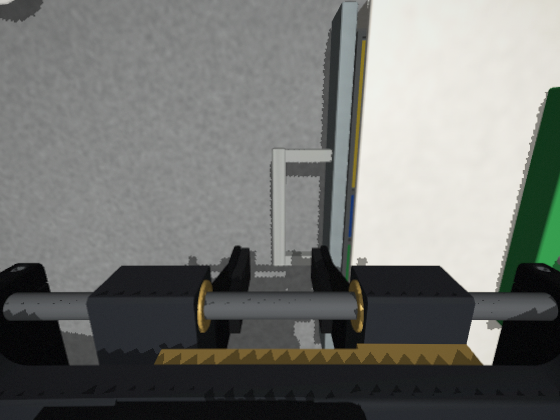

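The bar (x≈279) is centred between the fingers; I descend and close.

```bash
python3 -m creep '[0.04,0,0,0,150, 0.04,0,0,0,150, 0.038,0,0,0,150, 0,0,0,0,150, 0,0,0,0,255, 0,0,0,0,255, 0,0,0,0,255, 0,0,0,0,255]' 30
```

```text
time_s: 3.15
ee_pos: [0.5461, -0.3336, 0.045]
orientation: [[0.002, 0.886, -0.464], [-0.002, -0.464, -0.886], [-1.0, 0.003, 0.001]]
force: [1.9, -1.1, 8.6]
finger_gap: 0.0116
```

```bash
python3 -m creep '[0,-0.01,0,0,255, 0,-0.025,0,0,255, 0,-0.025,0,0,255, 0,-0.025,0,0,255, 0,-0.025,0,0,255, 0,-0.025,0,0,255, 0,-0.025,0,0,255, 0,-0.015,0,0,255]' 30;python3 -m creep '[0,-0.008,0,0,255, 0,-0.005,0,0,255, 0,0,0,0,255]' 30
```

```text
time_s: 3.95
ee_pos: [0.3911, -0.2524, 0.0449]
orientation: [[0.005, 0.886, -0.464], [-0.004, -0.464, -0.886], [-1.0, 0.006, 0.001]]
force: [3.4, -1.6, 7.2]
finger_gap: 0.0121
time_s: 4.25
ee_pos: [0.3796, -0.2465, 0.0449]
orientation: [[0.003, 0.886, -0.464], [-0.003, -0.464, -0.886], [-1.0, 0.004, 0.001]]
force: [-3.3, 1.6, 13.4]
finger_gap: 0.0117
```

```bash
python3 -m creep '[0,-0.005,0,0,255, 0,-0.004,0,0,255, 0,0,0,0,255]' 30;python3 -m creep '[0,-0.004,0,0,255, 0,0,0,0,255]' 30;python3 -m creep '[0,-0.004,0,0,255, 0,0,0,0,255]' 30
```

```text
time_s: 4.55
ee_pos: [0.3783, -0.2458, 0.045]
orientation: [[0.019, 0.885, -0.466], [-0.012, -0.466, -0.885], [-1.0, 0.023, 0.002]]
force: [30.6, -12.4, -26.2]
finger_gap: 0.0116
time_s: 4.75
ee_pos: [0.378, -0.246, 0.0456]
orientation: [[0.027, 0.884, -0.467], [-0.017, -0.467, -0.884], [-1.0, 0.031, 0.002]]
force: [45.0, -19.6, -40.7]
finger_gap: 0.0114
time_s: 4.95
ee_pos: [0.3775, -0.2467, 0.0471]
orientation: [[0.033, 0.884, -0.467], [-0.022, -0.467, -0.884], [-0.999, 0.04, 0.004]]
force: [53.4, -23.9, -43.7]
finger_gap: 0.0121
```

The stop is reached. I relax the overshoot, open and rise.

```bash
python3 -m creep '[0,0.012,0,0,255, 0,0,0,0,255, 0,0,0,0,150, 0,0,0,0,150, 0,0,0,0,150]' 30; python3 -m creep '[-0.03,0,0,0,150, -0.05,0,0,0,150, -0.05,0,0,0,100, -0.05,0,0,0,100, -0.05,0,0,0,100,0,0,0,0,100,0,0,0,0,100]' 30
python3 - <<'E'
from h import *
im,d,K,k1,E=snap('wrist','w3.png')
im,d,K,k1,E=snap('top','t3.png')
print(env.sense()['ee_pos'],yaw())
E
```

```text
time_s: 5.45
ee_pos: [0.3735, -0.2423, 0.0422]
orientation: [[-0.001, 0.886, -0.464], [0.001, -0.464, -0.886], [-1.0, -0.001, -0.0]]
force: [-1.1, -0.4, -1.0]
finger_gap: 0.0279
time_s: 6.15
ee_pos: [0.3744, -0.2431, 0.2731]
orientation: [[0.001, 0.886, -0.464], [-0.001, -0.464, -0.886], [-1.0, 0.001, 0.0]]
force: [0.2, -0.1, -1.0]
finger_gap: 0.0527
[ 0.3734249  -0.24225059  0.27045508] -27.676519598038443
```

View pics/w3.png

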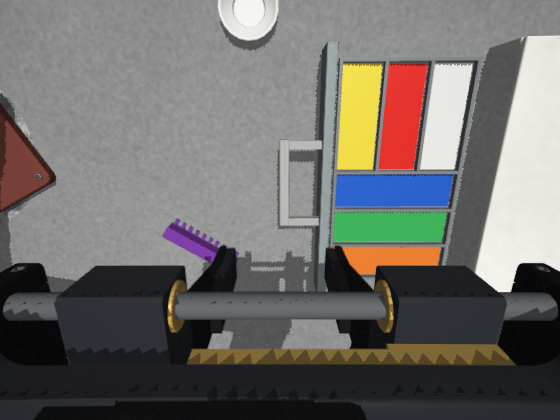

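View pics/t3.png

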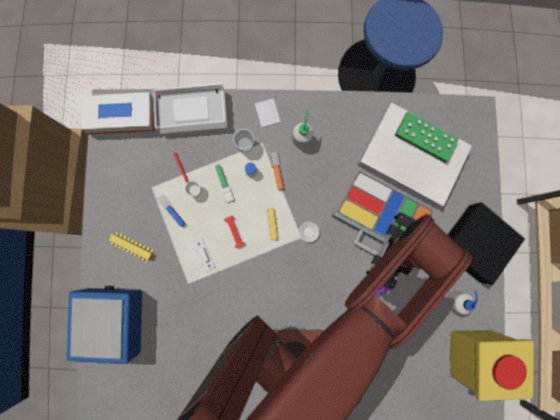

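The drawer is fully out, and the wrist view shows all six bays: yellow (360,115), red (405,115), white (447,115), blue (393,190), green (390,227), orange (387,260).

```bash
cat > bays.py <<'E'
from h import *
def bays(roi=None):
    s=env.sense()
    im,d,K,k1,E=snap('wrist')
    hsv=cv2.cvtColor(im,cv2.COLOR_RGB2HSV)
    R={'yellow':((22,120,120),(32,255,255)),'red':((0,150,100),(4,255,255)),'white':((0,0,200),(180,40,255)),'blue':((105,120,60),(120,255,255)),'green':((55,120,50),(80,255,255)),'orange':((6,150,120),(16,255,255))}
    for n,(a,b) in R.items():
        m=cv2.inRange(hsv,a,b)
        if n=='red': m|=cv2.inRange(hsv,(176,150,100),(180,255,255))
        m[:,:325]=0
        m=cv2.morphologyEx(m,cv2.MORPH_OPEN,np.ones((3,3)))
        cs,_=cv2.findContours(m,cv2.RETR_EXTERNAL,cv2.CHAIN_APPROX_NONE)
        for c in cs:
            if cv2.contourArea(c)<1000: continue
            p=toplane(c[:,0,0],c[:,0,1],0.014,K,k1,E)[:,:2]*1000
            r=cv2.minAreaRect(p.astype(np.float32)); 
            bx=cv2.boxPoints(r); e1=bx[1]-bx[0];e2=bx[2]-bx[1]
            l,w=(e1,e2) if np.hypot(*e1)>np.hypot(*e2) else (e2,e1)
            print(n,np.round(r[0],1),round(float(np.hypot(*l)),1),round(float(np.hypot(*w)),1),'ang',round(float(np.degrees(np.arctan2(l[1],l[0]))%180),1))
E
python3 -c "
from bays import *
bays()"
```

```text
yellow [ 499.5 -219.9] 126.0 47.1 ang 62.6
red [ 547.7 -245.3] 125.6 46.0 ang 62.3
white [ 595.7 -271.3] 124.4 45.2 ang 62.4
white [ 648.8 -387.5] 338.3 111.1 ang 77.5
blue [ 504.5 -327.7] 155.6 44.3 ang 152.4
green [ 479.7 -374.8] 154.6 42.0 ang 152.4
orange [ 461.5 -423.8] 141.3 40.3 ang 152.5
```

```bash
python3 -m creep '[-0.01,-0.01,-0.03,0,60, -0.01,-0.01,-0.045,0,60, -0.01,-0.01,-0.045,0,60, -0.01,-0.01,-0.045,0,60, -0.01,-0.01,-0.045,0,60, -0.01,-0.01,-0.045,0,60, 0,-0.01,-0.045,0,60, 0,-0.01,-0.045,0,60]' 40;  python3 -m creep '[0,-0.01,-0.045,0,60, 0,-0.01,-0.03,0,60, 0,0,0,0,60, 0,0,0,0,60]' 40;python3 - <<'E'
from meas import *
print(env.sense()['ee_pos'],yaw())
im,d,K,k1,E=snap('wrist','w4.png')
tools(im,K,k1,E,z=0.020,minA=150)
E
```

```text
time_s: 7.1
ee_pos: [0.4633, 0.1015, 0.3308]
orientation: [[-0.003, 0.886, -0.464], [-0.0, -0.464, -0.886], [-1.0, -0.002, 0.002]]
force: [1.3, -0.5, 0.3]
finger_gap: 0.0664
time_s: 7.5
ee_pos: [0.48, 0.1754, 0.3303]
orientation: [[-0.004, 0.886, -0.463], [-0.001, -0.463, -0.886], [-1.0, -0.003, 0.003]]
force: [0.7, -0.5, -0.1]
finger_gap: 0.0666
[0.48000249 0.17544087 0.33028036] -27.566093993495635
blue px [398 133] ctr [657.3 146.3] LxW 45.5 40.6 ang 152.3
blue px [195  21] ctr [473.5 402.2] LxW 57.1 19.5 ang 41.3
green px [552 218] ctr [826.2 -87.8] LxW 56.6 28.8 ang 105.3
green px [347  70] ctr [624.2 257.2] LxW 84.1 19.2 ang 20.8
orange px [398 194] ctr [623.9  60.4] LxW 84.0 19.6 ang 12.2
yellow px [301 230] ctr [463.6  77. ] LxW 109.3 20.7 ang 8.7
red px [244 166] ctr [434. 208.] LxW 110.0 32.4 ang 23.5
```

View pics/w4.png

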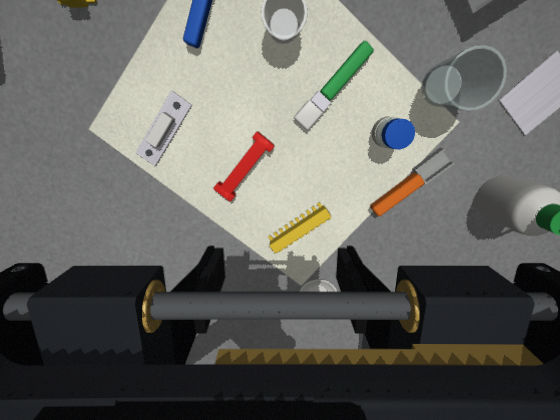

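```bash
python3 -c "
from h import *
goto(.4635,.078,.06,-81.3)"
```

```text
alt turn -2.205 (j6 now 38.8)
t 7.55 yaw -27.7 turn 0.936 then shift x 0.2708 y 0.0930 z 0.0312 (norm 0.288)
```

```bash
python3 -m creep '[0.02,0,0,0.134,100, 0.02,0,0,0.134,100, 0.02,0,0,0.134,100, 0.02,0,0,0.134,100, 0.02,0,0,0.134,110, 0.02,0,0,0.134,120, 0.02,0,0,0.134,120, 0,0,0,0,120]' 40;  python3 -m creep '[0,0.046,0.016,0,120, 0,0.046,0.015,0,120, 0,0,0,0,120]' 40;python3 - <<'E'
from meas import *
im,d,K,k1,E=snap('wrist','w5.png')
tools(im,K,k1,E,z=0.020,minA=150)
goto(.4635,.078,.029,-81.3)
E
```

```text
time_s: 8.35
ee_pos: [0.4786, 0.1732, 0.1891]
orientation: [[-0.006, 0.146, -0.989], [-0.002, -0.989, -0.146], [-1.0, 0.001, 0.007]]
force: [-0.7, 0.1, -0.3]
finger_gap: 0.0464
time_s: 8.65
ee_pos: [0.4636, 0.0745, 0.1934]
orientation: [[0.0, 0.147, -0.989], [-0.002, -0.989, -0.147], [-1.0, 0.002, -0.0]]
force: [-0.2, 0.9, 0.3]
finger_gap: 0.046
green px [114  22] ctr [603.5 246.5] LxW 39.1 21.8 ang 22.1
orange px [321  39] ctr [615.9  57.9] LxW 67.8 19.2 ang 12.4
yellow px [538 196] ctr [ 504.  -207.5] LxW 100.2 45.7 ang 62.3
yellow px [275 195] ctr [464.   77.4] LxW 109.8 31.2 ang 8.4
red px [154 204] ctr [434.6 205.1] LxW 109.0 39.0 ang 23.5
red px [554 145] ctr [ 554.9 -189.3] LxW 40.3 19.2 ang 24.1
alt turn 3.137 (j6 now 81.3)
t 8.70 yaw -81.5 turn -0.004 then shift x 0.1646 y -0.0015 z 0.0004 (norm 0.165)
```

View pics/w5.png

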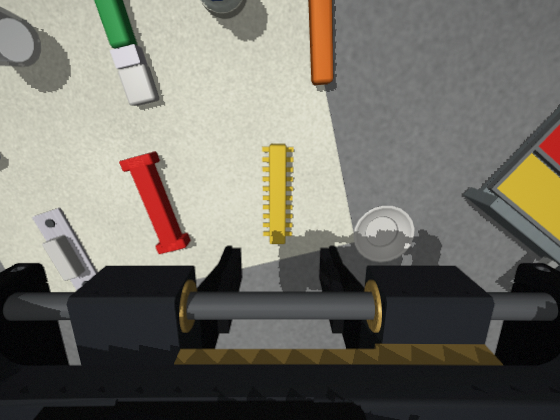

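The comb (277,195) is lined up with the jaws; I descend and grip.

```bash
python3 -m creep '[0.04,-0.001,0,0,120, 0.045,0,0,0,120, 0.045,0,0,0,120, 0.035,0,0,0,120, 0,0,0,0,120, 0,0,0,0,255, 0,0,0,0,255, 0,0,0,0,255]' 45; python3 -m creep '[0,0,0,0,255,-0.04,0,0,0,255, -0.04,0,0,0,255,0,0,0,0,255]'; python3 -c "
from h import *
goto(.4995,-.22,.11,-27.5)"
```

```text
time_s: 9.5
ee_pos: [0.4662, 0.0808, 0.0301]
orientation: [[0.005, 0.15, -0.989], [0.0, -0.989, -0.15], [-1.0, 0.001, -0.005]]
force: [-0.8, -0.2, 0.2]
finger_gap: 0.0297
time_s: 9.9
ee_pos: [0.4687, 0.0808, 0.1142]
orientation: [[0.012, 0.149, -0.989], [0.0, -0.989, -0.15], [-1.0, 0.002, -0.012]]
force: [1.6, -0.2, 0.2]
finger_gap: 0.0026
alt turn 2.201 (j6 now 81.7)
t 9.90 yaw -81.4 turn -0.941 then shift x 0.0042 y 0.1662 z 0.2526 (norm 0.302)
```

The gripper was still closing when I lifted. I look at the comb.

Run:
```python
from meas import *
im,d,K,k1,E=snap('wrist','w6.png')
tools(im,K,k1,E,z=0.020,minA=150)
```

```text
green px [68 15] ctr [594.7 244.8] LxW 21.7 19.9 ang 21.1
orange px [344  39] ctr [607.7  56.1] LxW 50.9 18.7 ang 11.5
yellow px [273 205] ctr [481.2  86.9] LxW 70.5 24.4 ang 8.5
red px [123 234] ctr [436.1 205.1] LxW 106.8 40.8 ang 23.5
```

View pics/w6.png

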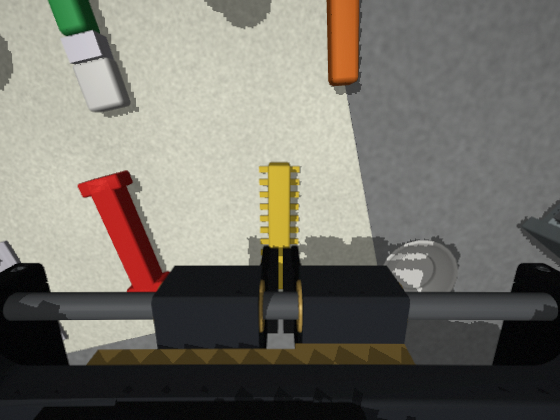

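```bash
python3 -m creep '[0,0,0,0,120, 0,0,0,0,120, 0,0,0,0,120, 0,0,0,0,120, 0.045,0,0.004,0,120, 0.04,0,0,0,120, 0,0,0,0,120]' 45; python3 -m creep '[0,0,0,0,255, 0,0,0,0,255, 0,0,0,0,255,0,0,0,0,255,0,0,0,0,255,0,0,0,0,255]'
```

```text
time_s: 10.65
ee_pos: [0.4609, 0.08, 0.0211]
orientation: [[0.001, 0.149, -0.989], [0.0, -0.989, -0.149], [-1.0, 0.0, -0.001]]
force: [-0.6, 1.2, 0.1]
finger_gap: 0.0442
time_s: 11.25
ee_pos: [0.4599, 0.0801, 0.0227]
orientation: [[0.0, 0.149, -0.989], [0.0, -0.989, -0.149], [-1.0, 0.0, -0.0]]
force: [-0.4, 0.1, 1.6]
finger_gap: 0.0176
```

Gripped 17.6 mm, but 7 mm too low for the dividers; I regrip slightly higher.

```bash
python3 -m creep '[0,0,0,0,180, 0,0,0,0,180, -0.007,0,0,0,180, 0,0,0,0,180, 0,0,0,0,255, 0,0,0,0,255, 0,0,0,0,255,0,0,0,0,255]' 45;python3 -m creep '[0,0,0,0,255, 0,0,0,0,255, -0.03,0,0,0,255,-0.03,0,0,0,255,-0.03,0,0,0,255,0,0,0,0,255]';  python3 -c "
from h import *
goto(.4995,-.22,.11,-27.5)"
```

```text
time_s: 12.05
ee_pos: [0.46, 0.08, 0.0297]
orientation: [[0.0, 0.149, -0.989], [-0.0, -0.989, -0.149], [-1.0, 0.0, -0.0]]
force: [-0.3, 0.1, 2.1]
finger_gap: 0.0176
time_s: 12.65
ee_pos: [0.4629, 0.0802, 0.1235]
orientation: [[0.008, 0.149, -0.989], [0.0, -0.989, -0.149], [-1.0, 0.001, -0.008]]
force: [1.3, -1.1, -0.5]
finger_gap: 0.0175
alt turn 2.201 (j6 now 81.6)
t 12.65 yaw -81.4 turn -0.941 then shift x 0.0135 y 0.1711 z 0.2493 (norm 0.303)
```

```bash
python3 -m creep '[0,0,0,-0.134,255, 0,0,0,-0.134,255, 0,0,0,-0.134,255, 0,0,0,-0.134,255, 0,0,0,-0.134,255, 0,0,0,-0.134,255, 0,0,0,-0.137,255, 0,0,0,0,255]' 45;python3 -m creep '[0,0.022,0.032,0,255, 0,0.024,0.036,0,255, 0,0.025,0.036,0,255, 0,0.025,0.036,0,255, 0,0.025,0.036,0,255,0,0.025,0.036,0,255,0,0.025,0.037,0,255, 0,0,0,0,255]';  python3 -c "
from h import *
goto(.4995,-.22,.044,-27.5)
snap('wrist','w7.png')"
```

```text
time_s: 13.45
ee_pos: [0.459, 0.0801, 0.1181]
orientation: [[-0.002, 0.888, -0.461], [0.0, -0.461, -0.888], [-1.0, -0.002, 0.001]]
force: [-0.8, -0.1, -0.5]
finger_gap: 0.0174
time_s: 14.25
ee_pos: [0.4968, -0.2248, 0.1192]
orientation: [[0.001, 0.883, -0.469], [-0.002, -0.469, -0.883], [-1.0, 0.002, 0.002]]
force: [0.2, 0.5, -0.6]
finger_gap: 0.0176
alt turn 3.133 (j6 now -4.6)
t 14.25 yaw -28.0 turn -0.009 then shift x 0.0752 y 0.0002 z -0.0055 (norm 0.075)
```

View pics/w7.png

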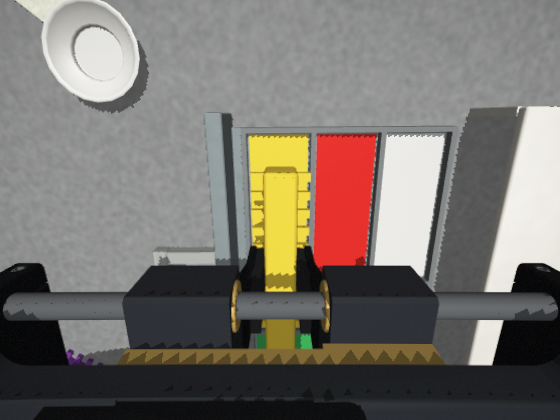

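The comb hovers over the yellow bay, aligned. I lower and release.

```bash
python3 -m creep '[0.03,0,-0.005,-0.009,255, 0.03,0,0,0,255, 0.012,0,0,0,255, 0.002,0,0,0,255, 0,0,0,0,255]' 45;python3 -c "
from h import *
goto(.4995,-.22,.0437,-27.5)"
```

```text
time_s: 14.8
ee_pos: [0.4987, -0.2144, 0.0453]
orientation: [[-0.001, 0.891, -0.454], [0.001, -0.454, -0.891], [-1.0, -0.001, -0.0]]
force: [-0.3, -0.2, -1.5]
finger_gap: 0.0173
alt turn -3.133 (j6 now -4.6)
t 14.80 yaw -27.0 turn 0.009 then shift x 0.0016 y 0.0033 z 0.0046 (norm 0.006)
```

```bash
python3 -m creep '[0.001,0.003,0.004,0.008,255, 0.001,0,0,0,255, 0,0,0,0,175, 0,0,0,0,175, 0,0,0,0,175, -0.03,0,0,0,175,-0.045,0,0,0,150,-0.045,0,0,0,120]';python3 -m creep '[-0.045,0,0,0,120,-0.045,0,0,0,120, 0,0,0,0,120, 0,0,0,0,120]'; python3 -c "
from h import *
snap('wrist','w8.png');snap('top','t8.png')
goto(.434,.208,.3,-66.5)"
```

```text
time_s: 15.6
ee_pos: [0.499, -0.2198, 0.1642]
orientation: [[-0.002, 0.887, -0.461], [0.001, -0.461, -0.887], [-1.0, -0.002, -0.0]]
force: [0.7, -0.7, -0.6]
finger_gap: 0.0363
time_s: 16.0
ee_pos: [0.5005, -0.2207, 0.2553]
orientation: [[0.003, 0.887, -0.461], [-0.002, -0.461, -0.887], [-1.0, 0.004, 0.0]]
force: [-0.1, -0.0, -1.2]
finger_gap: 0.0461
alt turn -2.460 (j6 now -4.6)
t 16.10 yaw -27.4 turn 0.682 then shift x -0.0478 y -0.4183 z -0.1109 (norm 0.435)
```

View pics/w8.png

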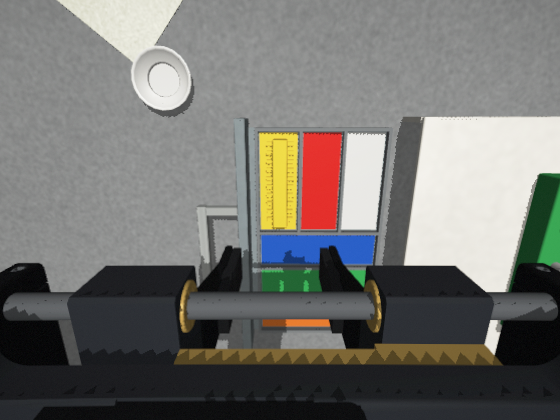

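The comb lies flat in the yellow bay (280,183). Next, the gate.

```bash
python3 -m creep '[0,0,0,0.136,120, 0,0,0,0.136,120, 0,0,0,0.136,120, 0,0,0,0.136,120, 0,0,0,0.136,120, 0,-0.04,-0.011,0,120,0,-0.047,-0.0125,0,120,0,-0.047,-0.0125,0,120]';python3 -m creep '[0.01,-0.047,-0.0125,0,120, 0.01,-0.047,-0.0125,0,120,0.01,-0.047,-0.0125,0,120,0.01,-0.047,-0.0125,0,120,0.01,-0.047,-0.0125,0,120,0,-0.047,-0.0125,0,120,0,0,0,0,120,0,0,0,0,120]'
python3 - <<'E'
from meas import *
im,d,K,k1,E=snap('wrist','w9.png')
tools(im,K,k1,E,z=0.020,minA=150)
goto(.434,.208,.03,-66.5)
E
```

```text
time_s: 16.9
ee_pos: [0.4775, -0.0816, 0.251]
orientation: [[-0.004, 0.399, -0.917], [0.002, -0.917, -0.399], [-1.0, -0.003, 0.003]]
force: [1.1, 1.3, 0.8]
finger_gap: 0.0461
time_s: 17.7
ee_pos: [0.4335, 0.206, 0.2016]
orientation: [[-0.003, 0.403, -0.915], [-0.001, -0.915, -0.403], [-1.0, -0.0, 0.004]]
force: [0.7, -1.3, -0.1]
finger_gap: 0.046
blue px [105  62] ctr [484.3 411.7] LxW 84.6 19.8 ang 40.8
blue px [445   8] ctr [652.9 137.7] LxW 42.7 18.2 ang 113.3
green px [311  18] ctr [598.9 247.6] LxW 30.4 19.6 ang 20.9
orange px [496  77] ctr [624.2  59.8] LxW 83.4 19.1 ang 12.3
red px [278 191] ctr [434. 208.] LxW 109.8 32.7 ang 23.5
alt turn -3.139 (j6 now 82.2)
t 17.75 yaw -66.3 turn 0.003 then shift x 0.1720 y -0.0028 z -0.0011 (norm 0.172)
```

View pics/w9.png

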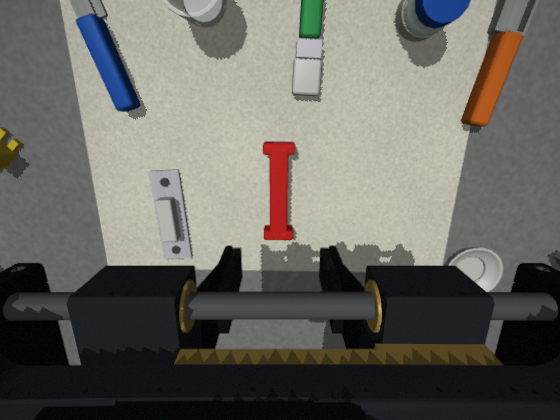

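Gate at (278,191), lined up.

```bash
python3 -m creep '[0.04,-0.002,-0.001,0,120, 0.045,0,0,0,120, 0.045,0,0,0,120, 0.035,0,0,0,120, 0,0,0,0,120, 0,0,0,0,120]'; python3 -m creep '[0,0,0,0,255]' 45
```

```text
time_s: 18.35
ee_pos: [0.4351, 0.2062, 0.0385]
orientation: [[-0.002, 0.398, -0.917], [-0.001, -0.917, -0.398], [-1.0, -0.0, 0.002]]
force: [0.0, -0.0, -0.1]
finger_gap: 0.0469
time_s: 18.45
ee_pos: [0.4372, 0.2074, 0.0408]
orientation: [[0.004, 0.399, -0.917], [0.001, -0.917, -0.399], [-1.0, 0.001, -0.004]]
force: [-0.3, -0.0, -0.4]
finger_gap: 0.0428
```

```bash
for i in 1 2 3; do python3 -m creep '[0,0,0,0,120, 0,0,0,0,120]' | sed -n '1,2p;4p'; done
```

```text
time_s: 18.65
ee_pos: [0.4366, 0.2079, 0.0404]
force: [-0.6, -0.6, -0.0]
time_s: 18.85
ee_pos: [0.4354, 0.2078, 0.0391]
force: [0.4, 0.1, 0.4]
time_s: 19.05
ee_pos: [0.435, 0.2077, 0.0385]
force: [-0.3, 1.0, 0.0]
```

```bash
python3 -m creep '[0.009,0,0,0,120, 0,0,0,0,120, 0,0,0,0,255, 0,0,0,0,255, 0,0,0,0,255, 0,0,0,0,255, 0,0,0,0,255, 0,0,0,0,255]' 45; python3 -m creep '[0,0,0,0,255]' 45
```

```text
time_s: 19.85
ee_pos: [0.4352, 0.2077, 0.0297]
orientation: [[0.0, 0.4, -0.916], [0.0, -0.916, -0.4], [-1.0, -0.0, -0.0]]
force: [0.5, 0.3, 0.8]
finger_gap: 0.0197
time_s: 19.95
ee_pos: [0.4352, 0.2077, 0.0297]
orientation: [[0.0, 0.4, -0.916], [0.0, -0.916, -0.4], [-1.0, -0.0, -0.0]]
force: [1.0, 0.6, 0.6]
finger_gap: 0.0197
```

```bash
python3 -m creep '[-0.03,0,0,0,255, -0.03,0,0,0,255, -0.03,0,0,-0.136,255, 0,0,0,-0.136,255, 0,0,0,-0.136,255, 0,0,0,-0.136,255, 0,0,0,-0.136,255, 0,0,0,0,255]'; python3 -c "
from h import *
goto(.5475,-.245,.12,-27.5)"
```

```text
time_s: 20.75
ee_pos: [0.4348, 0.2075, 0.1193]
orientation: [[-0.0, 0.888, -0.46], [-0.0, -0.46, -0.888], [-1.0, -0.0, 0.0]]
force: [-0.3, -0.0, -1.9]
finger_gap: 0.0193
alt turn -3.139 (j6 now 43.5)
t 20.75 yaw -27.4 turn 0.002 then shift x -0.0007 y 0.3089 z 0.3494 (norm 0.466)
```

```bash
python3 -m creep '[0,0.026,0.03,0.002,255, 0,0.031,0.035,0,255, 0,0.031,0.035,0,255, 0,0.031,0.035,0,255, 0,0.031,0.035,0,255, 0,0.031,0.035,0,255, 0,0.031,0.035,0,255, 0,0.031,0.035,0,255]';python3 -m creep '[0,0.031,0.035,0,255, 0,0.03,0.033,0,255, 0,0,0,0,255, 0,0,0,0,255]'; python3 -c "
from h import *
goto(.5475,-.245,.044,-27.5)"
```

```text
time_s: 21.55
ee_pos: [0.5234, -0.1506, 0.1195]
orientation: [[0.0, 0.884, -0.467], [0.0, -0.467, -0.884], [-1.0, -0.0, -0.0]]
force: [0.4, -1.0, -0.8]
finger_gap: 0.0195
time_s: 21.95
ee_pos: [0.5455, -0.2379, 0.1189]
orientation: [[-0.001, 0.884, -0.467], [0.001, -0.467, -0.884], [-1.0, -0.001, -0.0]]
force: [-0.5, 1.0, -1.2]
finger_gap: 0.0193
alt turn 3.135 (j6 now -3.3)
t 21.95 yaw -27.9 turn -0.006 then shift x 0.0749 y 0.0050 z 0.0054 (norm 0.075)
```

```bash
python3 -m creep '[0,0.005,0.0055,-0.006,255, 0.03,0,0,0,255, 0.03,0,0,0,255, 0.01,0,0,0,255, 0,0,0,0,255, 0,0,0,0,255]' 45;python3 -c "
from h import *
goto(.5475,-.245,.0437,-27.5)"
```

```text
time_s: 22.55
ee_pos: [0.5486, -0.2441, 0.0506]
orientation: [[0.001, 0.89, -0.457], [-0.001, -0.457, -0.89], [-1.0, 0.001, 0.0]]
force: [-0.0, -0.8, -0.6]
finger_gap: 0.0195
alt turn -3.136 (j6 now -4.3)
t 22.55 yaw -27.2 turn 0.006 then shift x 0.0069 y -0.0005 z 0.0013 (norm 0.007)
```

```bash
python3 -m creep '[0.006,0,0,0,255, 0.001,0,0,0,255, 0,0,0,0,255]' 45;python3 -m creep '[0,0,0,0,175, 0,0,0,0,175, 0,0,0,0,175, -0.03,0,0,0,175,-0.045,0,0,0,150,-0.045,0,0,0,120,-0.04,0,0,0,120,0,0,0,0,120]'; python3 -c "
from h import *
snap('wrist','w10.png')
goto(.40,.29,.2,-66.5)"
```

```text
time_s: 22.85
ee_pos: [0.5487, -0.2447, 0.0437]
orientation: [[0.002, 0.889, -0.457], [-0.001, -0.457, -0.889], [-1.0, 0.002, -0.0]]
force: [-0.7, 0.5, 2.1]
finger_gap: 0.0196
time_s: 23.65
ee_pos: [0.5513, -0.2464, 0.2103]
orientation: [[0.011, 0.889, -0.457], [-0.007, -0.457, -0.889], [-1.0, 0.012, 0.001]]
force: [0.1, -1.4, 0.7]
finger_gap: 0.0444
alt turn -2.456 (j6 now -4.3)
t 23.70 yaw -27.2 turn 0.686 then shift x 0.0068 y -0.5509 z -0.0761 (norm 0.556)
```

View pics/w10.png

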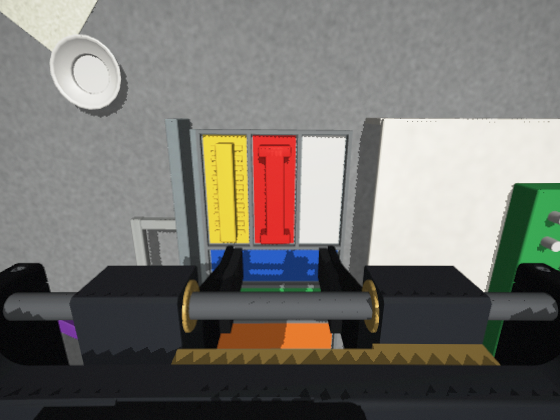

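Gate is in the red bay (275,190). Next, the clamp.

Run:
```python
from meas import *
im,d,K,k1,E=snap('top','t10.png')
tools(im,K,k1,E)
p=toplane(np.array([204.]),np.array([254.]),0.02,K,k1,E)[0]; print(p)
goto(p[0],p[1],.2,-73)
```

```text
blue px [472 301] ctr [ 196.9 -618.8] LxW 62.5 37.4 ang 129.6
blue px [102 323] ctr [103.6 655.6] LxW 246.5 240.6 ang 179.8
blue px [175 216] ctr [483.2 411. ] LxW 80.2 14.5 ang 41.6
blue px [394 211] ctr [ 511.1 -342.2] LxW 44.6 21.8 ang 152.4
blue px [250 168] ctr [651.1 154.8] LxW 31.8 31.4 ang 0.8
blue px [114 110] ctr [861.  649.3] LxW 115.8 44.0 ang 92.5
green px [406 212] ctr [ 507.6 -387.9] LxW 86.2 37.6 ang 152.2
green px [304 129] ctr [794.7 -29.9] LxW 28.5 25.2 ang 136.4
green px [428 136] ctr [ 776.9 -470. ] LxW 205.1 96.5 ang 62.3
orange px [278 177] ctr [622.1  58.1] LxW 79.9 14.3 ang 13.0
yellow px [478 368] ctr [ -34.5 -636.8] LxW 193.3 14.7 ang 178.2
yellow px [462 360] ctr [  -2.4 -583.8] LxW 194.4 83.3 ang 0.3
red px [509 372] ctr [ -49.2 -756.3] LxW 122.3 112.0 ang 88.0
red px [358 196] ctr [ 559.5 -220.3] LxW 66.5 43.8 ang 60.8
red px [181 166] ctr [655.7 399.5] LxW 107.6 7.1 ang 25.8
[0.35350735 0.30753132 0.02      ]
alt turn -2.343 (j6 now -4.3)
t 23.75 yaw -27.2 turn 0.799 then shift x 0.0039 y -0.5851 z 0.0250 (norm 0.586)
```

View pics/t10.png

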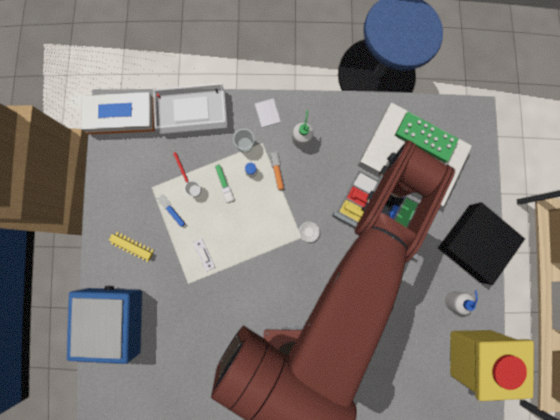

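```bash
python3 -m creep '[0,0,0,0.143,120, 0,0,0,0.143,120, 0,0,0,0.143,120, 0,0,0,0.143,120, 0,-0.04,-0.008,0,120, 0,-0.048,-0.009,0,120,0,-0.048,-0.009,0,120,0,-0.048,-0.009,0,120]';python3 -m creep '[0,-0.048,-0.009,0,120, 0,-0.048,-0.009,0,120,0,-0.048,-0.009,0,120,0,-0.048,-0.009,0,120,0,-0.048,-0.009,0,120,0,-0.048,-0.009,0,120,0,-0.048,-0.009,0,120,0,-0.048,-0.009,0,120]';python3 -m creep '[0,0,0,0,120,0,0,0,0,120]'
python3 - <<'E'
from meas import *
im,d,K,k1,E=snap('wrist','w11.png')
goto(.3535,.3075,.2)
E
```

```text
time_s: 24.55
ee_pos: [0.4838, -0.0657, 0.1999]
orientation: [[-0.004, 0.499, -0.866], [0.001, -0.866, -0.499], [-1.0, -0.003, 0.003]]
force: [0.9, -0.5, 0.3]
finger_gap: 0.046
time_s: 25.35
ee_pos: [0.3543, 0.3021, 0.2005]
orientation: [[-0.003, 0.5, -0.866], [-0.002, -0.866, -0.5], [-1.0, 0.0, 0.003]]
force: [1.6, 0.7, -0.3]
finger_gap: 0.0462
time_s: 25.55
ee_pos: [0.3547, 0.3012, 0.2005]
orientation: [[-0.003, 0.503, -0.864], [-0.002, -0.864, -0.503], [-1.0, 0.001, 0.004]]
force: [-0.3, -0.5, -0.7]
finger_gap: 0.0462
t 25.60 yaw -59.9 turn 0.000 then shift x 0.0008 y -0.0072 z -0.0019 (norm 0.007)
```

View pics/w11.png

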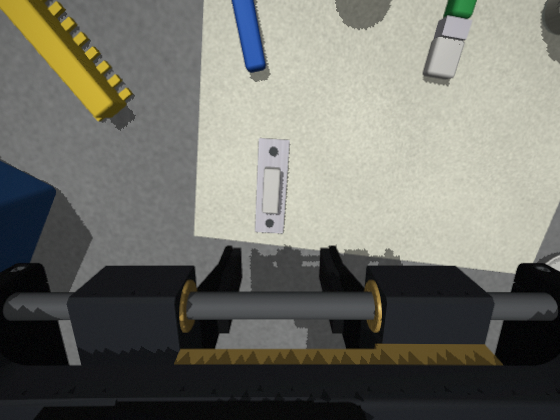

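Clamp plate corners: (260,139), (289,139), (284,234), (256,233).

Run:
```python
from meas import *
im,d,K,k1,E=snap('wrist')
q=toplane(np.array([260.,289,256,284]),np.array([139.,139,233,234]),0.005,K,k1,E)
m=q.mean(0); v=q[0]+q[1]-q[2]-q[3]; a=np.degrees(np.arctan2(v[1],v[0])); print(m,a,np.hypot(*v[:2])/2)
goto(m[0],m[1],.030,a-90)
```

```text
[0.35369202 0.30920823 0.005     ] 26.973196034110238 0.1107803437552228
alt turn -3.089 (j6 now 90.4)
t 25.65 yaw -60.0 turn 0.053 then shift x 0.1711 y -0.0094 z -0.0021 (norm 0.171)
```

```bash
python3 -m creep '[0.03,-0.009,-0.002,0.053,120, 0.04,0,0,0,120, 0.04,0,0,0,120, 0.035,0,0,0,120, 0.02,0,0,0,120, 0,0,0,0,120, 0,0,0,0,120]'; python3 -c "
from h import *
goto(.3537,.3092,.0297,-63)"
```

```text
time_s: 26.35
ee_pos: [0.3542, 0.3087, 0.0376]
orientation: [[-0.001, 0.452, -0.892], [-0.001, -0.892, -0.451], [-1.0, 0.0, 0.001]]
force: [0.6, 0.9, -0.4]
finger_gap: 0.0462
alt turn 3.139 (j6 now 94.6)
t 26.35 yaw -63.2 turn -0.003 then shift x 0.0079 y -0.0007 z 0.0002 (norm 0.008)
```

```bash
python3 -m creep '[0.008,0,0,0,120, 0,0,0,0,120, 0,0,0,0,255, 0,0,0,0,255, 0,0,0,0,255, 0,0,0,0,255, 0,0,0,0,255, 0,0,0,0,255]' 45; python3 -m creep '[0,0,0,0,255]' 45
```

```text
time_s: 27.15
ee_pos: [0.3537, 0.3101, 0.0298]
orientation: [[0.0, 0.454, -0.891], [0.0, -0.891, -0.454], [-1.0, -0.0, -0.0]]
force: [-0.6, 0.1, 2.3]
finger_gap: 0.0173
time_s: 27.25
ee_pos: [0.3537, 0.3101, 0.0298]
orientation: [[0.0, 0.454, -0.891], [0.0, -0.891, -0.454], [-1.0, -0.0, -0.0]]
force: [-1.1, 0.2, 3.0]
finger_gap: 0.0175
```

Lift, turn −0.62 rad, then transfer to the white bay.

```bash
python3 -m creep '[-0.03,0,0,0,255, -0.03,0,0,0,255, -0.03,0,0,-0.124,255, 0,0,0,-0.124,255, 0,0,0,-0.124,255, 0,0,0,-0.124,255, 0,0,0,-0.124,255, 0,0,0,0,255]'; python3 -c "
from h import *
goto(.5955,-.270,.12,-27.5)"
```

```text
time_s: 28.05
ee_pos: [0.3534, 0.3096, 0.1192]
orientation: [[-0.001, 0.888, -0.461], [-0.001, -0.461, -0.888], [-1.0, -0.0, 0.001]]
force: [0.0, 0.4, -1.3]
finger_gap: 0.0175
alt turn -3.141 (j6 now 59.0)
t 28.05 yaw -27.4 turn 0.001 then shift x -0.0008 y 0.4824 z 0.4023 (norm 0.628)
```

```bash
python3 -m creep '[0,0.0345,0.0287,0,255, 0,0.0345,0.0287,0,255, 0,0.0345,0.0287,0,255, 0,0.0345,0.0287,0,255, 0,0.0345,0.0287,0,255, 0,0.0345,0.0287,0,255, 0,0.0345,0.0287,0,255]';python3 -m creep '[0,0.0345,0.0287,0,255, 0,0.0345,0.0287,0,255, 0,0.0345,0.0287,0,255, 0,0.0345,0.0287,0,255, 0,0.0345,0.0287,0,255, 0,0.0345,0.0287,0,255, 0,0.0345,0.0287,0,255]';python3 -m creep '[0,0,0,0,255, 0,0,0,0,255]'; python3 -c "
from h import *
goto(.5955,-.270,.0437,-27.5)"
```

```text
time_s: 28.75
ee_pos: [0.4754, 0.0183, 0.1195]
orientation: [[0.0, 0.885, -0.465], [-0.0, -0.465, -0.885], [-1.0, 0.0, -0.0]]
force: [1.8, 0.4, -1.0]
finger_gap: 0.0175
time_s: 29.45
ee_pos: [0.5967, -0.2713, 0.1189]
orientation: [[-0.001, 0.885, -0.465], [0.0, -0.465, -0.885], [-1.0, -0.001, -0.0]]
force: [0.2, 0.4, -0.2]
finger_gap: 0.0174
time_s: 29.65
ee_pos: [0.596, -0.2704, 0.1184]
orientation: [[-0.002, 0.885, -0.466], [0.001, -0.466, -0.885], [-1.0, -0.002, -0.0]]
force: [0.3, 0.2, -0.3]
finger_gap: 0.0176
alt turn 3.137 (j6 now -3.5)
t 29.65 yaw -27.8 turn -0.005 then shift x 0.0747 y -0.0006 z -0.0001 (norm 0.075)
```

```bash
python3 -m creep '[0.03,0,0,-0.005,255, 0.03,0,0,0,255, 0.008,0,0,0,255, 0,0,0,0,255, 0,0,0,0,255]' 45;python3 -c "
from h import *
goto(.5955,-.270,.0437,-27.5)"
```

```text
time_s: 30.15
ee_pos: [0.5972, -0.2692, 0.0528]
orientation: [[0.001, 0.889, -0.457], [-0.001, -0.457, -0.889], [-1.0, 0.001, 0.0]]
force: [0.1, 0.1, -0.4]
finger_gap: 0.0175
alt turn -3.136 (j6 now -4.0)
t 30.15 yaw -27.2 turn 0.005 then shift x 0.0091 y -0.0011 z 0.0015 (norm 0.009)
```

```bash
python3 -m creep '[0.008,-0.001,0,0,255, 0.001,0,0,0,255, 0,0,0,0,255]' 45;python3 -m creep '[0,0,0,0,175, 0,0,0,0,175, 0,0,0,0,175, -0.03,0,0,0,175,-0.045,0,0,0,150,-0.045,0,0,0,120,-0.04,0,0,0,120,0,0,0,0,120]'
python3 - <<'E'
from meas import *
im,d,K,k1,E=snap('wrist','w12.png')
im,d,K,k1,E=snap('top','t12.png')
tools(im,K,k1,E)
E
```

```text
time_s: 30.45
ee_pos: [0.5963, -0.2693, 0.0438]
orientation: [[0.002, 0.889, -0.457], [-0.001, -0.457, -0.889], [-1.0, 0.002, -0.0]]
force: [-0.5, 1.2, 3.8]
finger_gap: 0.0176
time_s: 31.25
ee_pos: [0.5991, -0.2712, 0.2109]
orientation: [[0.011, 0.889, -0.457], [-0.007, -0.457, -0.889], [-1.0, 0.013, 0.001]]
force: [1.3, -0.7, 1.3]
finger_gap: 0.0445
blue px [472 302] ctr [ 194.9 -618.8] LxW 61.6 37.1 ang 123.8
blue px [104 322] ctr [103.5 655.3] LxW 246.7 240.8 ang 179.9
blue px [175 216] ctr [482.9 411.4] LxW 80.1 14.9 ang 42.3
blue px [250 168] ctr [652.9 154.9] LxW 35.4 31.3 ang 1.2
blue px [115 110] ctr [861.  649.2] LxW 115.7 44.0 ang 92.5
green px [304 129] ctr [794.7 -29.9] LxW 28.5 25.2 ang 136.4
green px [406 125] ctr [ 817.8 -393.6] LxW 96.7 38.3 ang 144.2
orange px [278 177] ctr [622.1  57.9] LxW 80.0 14.5 ang 13.8
yellow px [477 368] ctr [ -32.8 -636.9] LxW 196.7 14.7 ang 178.2
yellow px [462 358] ctr [  -2.4 -583.8] LxW 194.5 83.4 ang 0.3
red px [509 372] ctr [ -48.4 -756.7] LxW 123.1 110.6 ang 63.2
red px [359 197] ctr [ 557.8 -223.4] LxW 74.2 43.7 ang 62.0
red px [181 166] ctr [655.7 399.4] LxW 107.5 7.0 ang 25.5
```

View pics/w12.png

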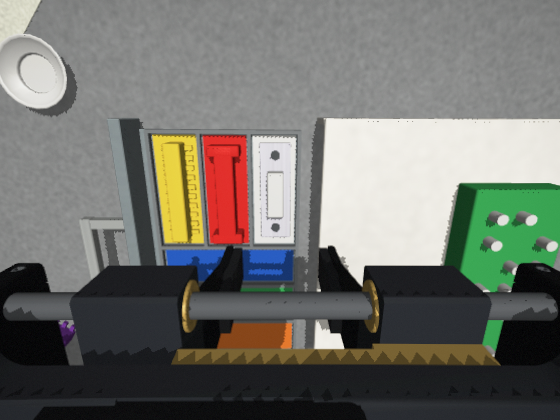

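All three lie flat in their bays. Next the scoop, with the wrist turned so the camera stays clear of the wash bottle.

```bash
python3 -m creep '[0,0,0,-0.141,120, 0,0,0,-0.141,120, 0,0,0,-0.141,120, 0,0,0,-0.141,120, 0,0,0,-0.141,120, 0,0,0,-0.141,120, 0,0,0,-0.141,120, 0,0,0,-0.141,120]';python3 -m creep '[0,0,0,-0.141,120, 0,0,0,-0.141,120, 0,0,0,-0.141,120, 0,0,0,-0.141,120, 0,0,0,-0.141,120, 0,0,0,-0.141,120, 0,0,0,-0.141,120, 0,0,0,-0.141,120]';python3 -c "
from h import *
goto(.648,.066,.22,102.2)"
```

```text
time_s: 32.15
ee_pos: [0.5943, -0.2684, 0.1994]
orientation: [[-0.004, 0.791, 0.612], [0.002, 0.612, -0.791], [-1.0, -0.002, -0.004]]
force: [-0.2, 0.8, -0.1]
finger_gap: 0.0458
time_s: 32.95
ee_pos: [0.5943, -0.2684, 0.1994]
orientation: [[-0.004, -0.214, 0.977], [0.003, 0.977, 0.214], [-1.0, 0.003, -0.004]]
force: [0.3, -0.5, -0.4]
finger_gap: 0.0464
alt turn -3.139 (j6 now -133.6)
t 32.95 yaw 102.4 turn 0.003 then shift x -0.0206 y 0.3155 z 0.1231 (norm 0.339)
```

```bash
python3 -m creep '[-0.01,0.04,0.016,0,120, -0.01,0.046,0.018,0,120, 0,0.046,0.018,0,120, 0,0.046,0.018,0,120, 0,0.046,0.018,0,120, 0,0.046,0.018,0,120, 0,0.045,0.017,0,120, 0,0,0,0,120]';python3 - <<'E'
from meas import *
im,d,K,k1,E=snap('wrist','w13.png')
tools(im,K,k1,E,z=0.020,minA=150)
goto(.648,.066,.03,102.2)
E
```

```text
time_s: 33.75
ee_pos: [0.6489, 0.0706, 0.2195]
orientation: [[-0.004, -0.215, 0.977], [0.002, 0.977, 0.215], [-1.0, 0.003, -0.004]]
force: [0.1, -0.6, -1.0]
finger_gap: 0.0461
blue px [357 211] ctr [654.9 165.4] LxW 48.2 42.7 ang 51.6
green px [437 201] ctr [624.9 253.5] LxW 84.6 24.5 ang 20.6
orange px [275 165] ctr [623.3  59. ] LxW 83.8 18.8 ang 12.6
yellow px [48 14] ctr [ 515.3 -188.2] LxW 56.0 45.3 ang 62.8
red px [534 234] ctr [637.2 381.6] LxW 77.9 11.4 ang 26.0
red px [21 44] ctr [ 562.5 -215.2] LxW 60.1 48.0 ang 62.6
alt turn -3.139 (j6 now -103.3)
t 33.80 yaw 102.3 turn 0.002 then shift x 0.1895 y -0.0013 z -0.0011 (norm 0.190)
```

View pics/w13.png

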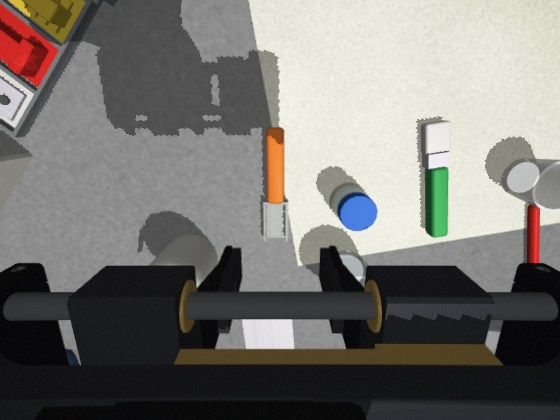

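The scoop is at (275,185). The jar (357,211) and the bottle clear the jaws. I descend.

```bash
python3 -m creep '[0.03,-0.002,-0.001,0,120, 0.04,0,0,0,120, 0.04,0,0,0,120, 0.04,0,0,0,120, 0.03,0,0,0,120, 0,0,0,0,120, 0,0,0,0,120]'; python3 -c "
from h import *
goto(.648,.065,.0297,102.3)"
```

```text
time_s: 34.5
ee_pos: [0.6485, 0.061, 0.0413]
orientation: [[-0.003, -0.208, 0.978], [-0.0, 0.978, 0.208], [-1.0, 0.001, -0.003]]
force: [0.4, 0.5, 0.8]
finger_gap: 0.0464
alt turn 3.136 (j6 now -103.5)
t 34.50 yaw 102.0 turn -0.006 then shift x 0.0116 y 0.0040 z 0.0004 (norm 0.012)
```

```bash
python3 -m creep '[0.0115,0.003,0,0,120, 0,0,0,0,120, 0,0,0,0,255, 0,0,0,0,255, 0,0,0,0,255, 0,0,0,0,255, 0,0,0,0,255, 0,0,0,0,255]' 45; python3 -m creep '[0,0,0,0,255]' 45
```

```text
time_s: 35.3
ee_pos: [0.6492, 0.0651, 0.0314]
orientation: [[0.001, -0.209, 0.978], [0.0, 0.978, 0.209], [-1.0, -0.0, 0.001]]
force: [-1.4, 1.1, 3.1]
finger_gap: 0.0192
time_s: 35.4
ee_pos: [0.6492, 0.0651, 0.0314]
orientation: [[0.0, -0.209, 0.978], [0.0, 0.978, 0.209], [-1.0, -0.0, 0.0]]
force: [-1.2, 0.3, 2.7]
finger_gap: 0.0191
```

```bash
python3 -m creep '[-0.03,0,0,0,255, -0.03,0,0,0,255, -0.03,0,0,0.138,255, 0,0,0,0.138,255, 0,0,0,0.138,255, 0,0,0,0.138,255, 0,0,0,0.138,255, 0,0,0,0,255]'; python3 -c "
from h import *
goto(.456,-.421,.12,62.5)"
```

```text
time_s: 36.2
ee_pos: [0.6485, 0.065, 0.1203]
orientation: [[-0.001, 0.463, 0.887], [0.0, 0.887, -0.463], [-1.0, -0.0, -0.001]]
force: [0.0, -1.5, -0.5]
finger_gap: 0.0194
alt turn 3.140 (j6 now -63.6)
t 36.20 yaw 62.4 turn -0.001 then shift x 0.0003 y -0.5199 z 0.0536 (norm 0.523)
```

```bash
python3 -m creep '[0,-0.042,0.0045,0,255, 0,-0.0433,0.0045,0,255, 0,-0.0433,0.0045,0,255, 0,-0.0433,0.0045,0,255, 0,-0.0433,0.0045,0,255, 0,-0.0433,0.0045,0,255, 0,-0.0433,0.0045,0,255]';python3 -m creep '[0,-0.0433,0.0045,0,255, 0,-0.0433,0.0045,0,255, 0,-0.0433,0.0045,0,255, 0,-0.0433,0.0045,0,255, 0,-0.0433,0.0045,0,255, 0,0,0,0,255, 0,0,0,0,255]'; python3 -c "
from h import *
goto(.456,-.421,.0454,62.5)
snap('wrist','w14.png')"
```

```text
time_s: 36.9
ee_pos: [0.5366, -0.2187, 0.1208]
orientation: [[-0.0, 0.458, 0.889], [0.0, 0.889, -0.458], [-1.0, -0.0, -0.0]]
force: [-0.1, -0.8, -1.1]
finger_gap: 0.0191
time_s: 37.6
ee_pos: [0.4568, -0.4204, 0.1205]
orientation: [[-0.0, 0.461, 0.887], [0.001, 0.887, -0.461], [-1.0, 0.001, -0.001]]
force: [0.3, 0.2, -1.2]
finger_gap: 0.0197
alt turn -3.141 (j6 now -112.5)
t 37.60 yaw 62.5 turn 0.001 then shift x 0.0751 y -0.0009 z -0.0004 (norm 0.075)
```

View pics/w14.png

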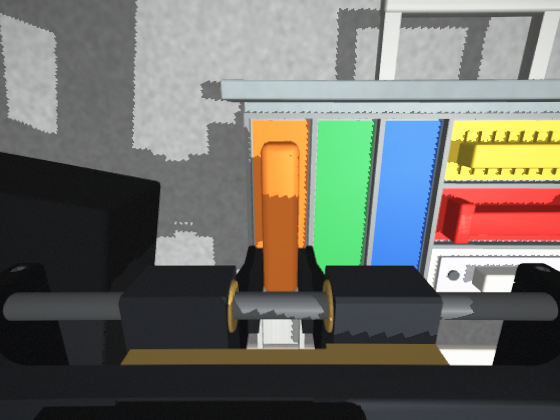

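The scoop is over the orange bay. The black box at the left, corner (160,183), may lie under the gripper body, so I measure it.

Run:
```python
from h import *
im,d,K,k1,E=snap('wrist')
p=np.array(env.sense()['ee_pos']);R=np.array(env.sense()['orientation'])
for u,v in [(100,200),(60,200),(150,188),(155,190),(140,220),(30,170),(130,240)]:
    q=todepth(np.array(u),np.array(v),d[v,u],K,k1,E); print(u,v,q.round(3),'tool',((q-p)@R).round(3))
im,d,K,k1,E=snap('top','t14.png')
for u,v in [(480,240),(470,240),(460,235),(450,240),(490,250),(480,215)]:
    q=todepth(np.array(u),np.array(v),d[v,u],K,k1,E); print(u,v,q.round(3),im[v,u])
```

```text
100 200 [ 0.377 -0.508  0.074] tool [ 0.046 -0.116 -0.03 ]
60 200 [ 0.366 -0.523  0.084] tool [ 0.036 -0.135 -0.033]
150 188 [ 0.386 -0.502  0.021] tool [ 0.1   -0.107 -0.026]
155 190 [ 0.389 -0.504  0.01 ] tool [ 0.11  -0.107 -0.021]
140 220 [ 0.403 -0.515  0.038] tool [ 0.082 -0.11  -0.004]
30 170 [ 0.334 -0.564  0.038] tool [ 0.082 -0.186 -0.043]
130 240 [ 0.412 -0.521  0.054] tool [ 0.067 -0.112  0.006]
480 240 [ 0.399 -0.416  0.462] [62 41 35]
470 240 [ 0.409 -0.581  0.087] [40 32 29]
460 235 [ 0.42  -0.485  0.216] [28 27 30]
450 240 [ 0.409 -0.519  0.071] [47 30 24]
490 250 [ 0.375 -0.409  0.518] [99 58 52]
480 215 [ 0.456 -0.405  0.487] [118  70  59]
```

The box face lies 107 mm out, against a body half-length of 95 mm. That's clear, so I go on.

```bash
python3 -m creep '[0.03,-0.001,0,0,255, 0.03,0,0,0,255, 0.008,0,0,0,255, 0,0,0,0,255, 0,0,0,0,255]' 45;python3 -c "
from h import *
goto(.456,-.421,.0454,62.5)"
```

```text
time_s: 38.25
ee_pos: [0.4581, -0.4206, 0.0542]
orientation: [[0.001, 0.46, 0.888], [-0.001, 0.888, -0.46], [-1.0, -0.001, 0.001]]
force: [0.2, -1.0, -0.7]
finger_gap: 0.0198
alt turn -3.140 (j6 now -112.4)
t 38.25 yaw 62.6 turn 0.001 then shift x 0.0088 y -0.0013 z -0.0017 (norm 0.009)
```

```bash
python3 -m creep '[0.0085,0,-0.001,0,255, 0.001,0,0,0,255, 0,0,0,0,255]' 45;python3 -m creep '[0,0,0,0,175, 0,0,0,0,175, 0,0,0,0,175, -0.03,0,0,0,175,-0.045,0,0,0,150,-0.045,0,0,0,120,-0.045,0,0,0,120,0,0,0,0,120]'
python3 - <<'E'
from meas import *
im,d,K,k1,E=snap('wrist','w15.png')
goto(.601,.248,.22,110.8)
E
```

```text
time_s: 38.55
ee_pos: [0.4573, -0.4212, 0.0454]
orientation: [[0.002, 0.462, 0.887], [-0.002, 0.887, -0.462], [-1.0, -0.001, 0.003]]
force: [0.9, 0.7, 4.8]
finger_gap: 0.0198
time_s: 39.35
ee_pos: [0.459, -0.4233, 0.217]
orientation: [[0.009, 0.462, 0.887], [-0.01, 0.887, -0.461], [-1.0, -0.005, 0.012]]
force: [-0.3, -0.8, 1.1]
finger_gap: 0.0446
alt turn 2.299 (j6 now -112.4)
t 39.40 yaw 62.5 turn -0.843 then shift x -0.0068 y 0.5756 z 0.3717 (norm 0.685)
```

View pics/w15.png

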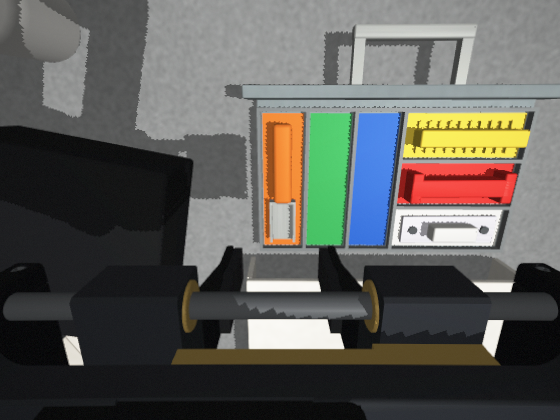

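Scoop is in the orange bay (282,185). Next, the brush.

```bash
python3 -m creep '[0,0.04,-0.011,0,120, 0,0.0475,-0.0133,0,120, 0,0.0475,-0.0133,0,120, 0,0.0475,-0.0133,0,120, 0,0.0475,-0.0133,0,120, 0,0.0475,-0.0133,0,120, 0,0.0475,-0.0133,0,120, 0,0.0475,-0.0133,0,120]';python3 -m creep '[0,0.0475,-0.0133,0,120, 0,0.0475,-0.0133,0,120, 0,0.0475,-0.0133,0,120, 0,0.0475,-0.0133,0,120, 0,0.0475,-0.0133,0,120, 0,0.0475,-0.0133,0,120]';python3 -m creep '[0,0,0,-0.14,120, 0,0,0,-0.14,120, 0,0,0,-0.14,120, 0,0,0,-0.14,120, 0,0,0,-0.14,120, 0,0,0,-0.14,120, 0,0,0,0,120, 0,0,0,0,120]'
python3 - <<'E'
from meas import *
im,d,K,k1,E=snap('wrist','w16.png')
tools(im,K,k1,E,z=0.020,minA=150)
goto(.601,.248,.03,110.8)
E
```

```text
time_s: 40.2
ee_pos: [0.5349, -0.0395, 0.2066]
orientation: [[-0.003, 0.462, 0.887], [0.001, 0.887, -0.462], [-1.0, -0.001, -0.003]]
force: [0.7, -0.1, 0.1]
finger_gap: 0.0463
time_s: 40.8
ee_pos: [0.5957, 0.2498, 0.2062]
orientation: [[-0.003, 0.461, 0.887], [-0.001, 0.887, -0.462], [-1.0, -0.002, -0.002]]
force: [1.9, -0.4, 0.1]
finger_gap: 0.0456
time_s: 41.6
ee_pos: [0.596, 0.2478, 0.2069]
orientation: [[-0.002, -0.349, 0.937], [-0.001, 0.937, 0.349], [-1.0, 0.0, -0.002]]
force: [-0.1, 0.2, -0.8]
finger_gap: 0.0461
blue px [178 214] ctr [661.5 146.9] LxW 49.9 42.7 ang 153.4
blue px [459 148] ctr [485.  408.9] LxW 86.7 24.7 ang 40.6
green px [279 216] ctr [624.5 256.8] LxW 83.7 18.2 ang 20.8
red px [378 253] ctr [625.9 382.4] LxW 31.0 10.7 ang 26.1
alt turn 3.135 (j6 now -94.9)
t 41.65 yaw 110.4 turn -0.006 then shift x 0.1773 y -0.0016 z 0.0046 (norm 0.177)
```

View pics/w16.png

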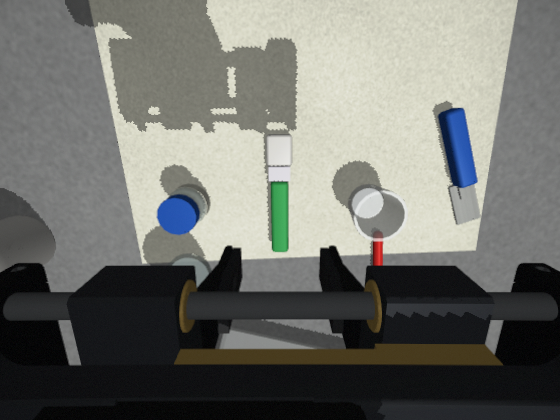

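```bash
python3 - <<'E'
from h import *
c=vision.get_calibration('top');K=np.array(c['mtx']);E=np.array(c['extrinsics'])
q=toplane(np.array([244.]),np.array([139.]),0.06,K,c['k1'],E)[0];print(q)
p=np.array(env.sense()['ee_pos']);R=np.array(env.sense()['orientation']); print(((q-p)@R).round(3))
E
python3 -m creep '[0.03,-0.002,0.0045,-0.006,120, 0.04,0,0,0,120, 0.04,0,0,0,120, 0.035,0,0,0,120, 0.02,0,0,0,120, 0,0,0,0,120, 0,0,0,0,120]'; python3 -c "
from h import *
goto(.601,.248,.0297,110.8)"
```

```text
[0.74444682 0.17685797 0.06      ]
[ 0.147 -0.118  0.114]
time_s: 42.35
ee_pos: [0.6015, 0.2477, 0.0435]
orientation: [[-0.001, -0.357, 0.934], [-0.0, 0.934, 0.357], [-1.0, 0.0, -0.001]]
force: [0.3, 0.7, 1.0]
finger_gap: 0.0462
alt turn -3.140 (j6 now -95.5)
t 42.35 yaw 110.9 turn 0.002 then shift x 0.0138 y 0.0004 z -0.0004 (norm 0.014)
```

Clear of the beaker. I go down the rest and grip.

```bash
python3 -m creep '[0.0125,0,0,0,120, 0,0,0,0,120, 0,0,0,0,255, 0,0,0,0,255, 0,0,0,0,255, 0,0,0,0,255, 0,0,0,0,255, 0,0,0,0,255]' 45; python3 -m creep '[0,0,0,0,255]' 45; python3 -m creep '[-0.03,0,0,0,255, -0.03,0,0,0,255, -0.03,0,0,0.14,255, 0,0,0,0.14,255, 0,0,0,0.14,255, 0,0,0,0.14,255, 0,0,0,0.14,255, 0,0,0,0.14,255]';python3 -m creep '[0,0,0,0,255]' ; python3 -c "
from h import *
goto(.480,-.3745,.12,62.5)"
```

```text
time_s: 43.15
ee_pos: [0.6018, 0.2479, 0.0314]
orientation: [[0.0, -0.358, 0.934], [0.0, 0.934, 0.358], [-1.0, 0.0, 0.001]]
force: [-0.2, 0.2, 2.1]
finger_gap: 0.0194
time_s: 43.25
ee_pos: [0.6017, 0.2479, 0.0313]
orientation: [[0.0, -0.358, 0.934], [0.0, 0.934, 0.358], [-1.0, 0.0, 0.0]]
force: [-0.5, 0.1, 2.8]
finger_gap: 0.0192
time_s: 44.05
ee_pos: [0.6012, 0.2475, 0.1204]
orientation: [[-0.001, 0.461, 0.887], [-0.0, 0.887, -0.461], [-1.0, -0.001, -0.001]]
force: [-0.1, 0.1, -0.9]
finger_gap: 0.0194
time_s: 44.15
ee_pos: [0.6012, 0.2476, 0.1204]
orientation: [[-0.001, 0.457, 0.889], [-0.0, 0.889, -0.457], [-1.0, -0.001, -0.001]]
force: [0.4, -0.1, 0.2]
finger_gap: 0.0193
alt turn -3.137 (j6 now -47.3)
t 44.15 yaw 62.8 turn 0.005 then shift x 0.0004 y -0.6078 z 0.1797 (norm 0.634)
```

```bash
python3 -m creep '[0,-0.0434,0.0128,0.005,255, 0,-0.0434,0.0128,0,255, 0,-0.0434,0.0128,0,255, 0,-0.0434,0.0128,0,255, 0,-0.0434,0.0128,0,255, 0,-0.0434,0.0128,0,255, 0,-0.0434,0.0128,0,255]';python3 -m creep '[0,-0.0434,0.0128,0,255, 0,-0.0434,0.0128,0,255, 0,-0.0434,0.0128,0,255, 0,-0.0434,0.0128,0,255, 0,-0.0434,0.0128,0,255, 0,-0.0434,0.0128,0,255, 0,-0.0434,0.0128,0,255, 0,0,0,0,255]'; python3 -m creep '[0,0,0,0,255, 0,0,0,0,255]'; python3 -c "
from h import *
goto(.480,-.3745,.0454,62.5)
snap('wrist','w17.png')"
```

```text
time_s: 44.85
ee_pos: [0.5407, -0.0649, 0.121]
orientation: [[0.0, 0.457, 0.89], [-0.0, 0.89, -0.457], [-1.0, -0.0, 0.0]]
force: [0.4, -0.3, -1.3]
finger_gap: 0.0194
time_s: 45.65
ee_pos: [0.4793, -0.3798, 0.1213]
orientation: [[0.0, 0.462, 0.887], [-0.003, 0.887, -0.462], [-1.0, -0.003, 0.002]]
force: [-0.1, -0.3, -1.4]
finger_gap: 0.0196
time_s: 45.85
ee_pos: [0.4808, -0.3731, 0.1205]
orientation: [[-0.001, 0.459, 0.889], [0.001, 0.889, -0.459], [-1.0, 0.001, -0.001]]
force: [0.1, 0.6, -1.8]
finger_gap: 0.0193
alt turn -3.138 (j6 now -107.9)
t 45.85 yaw 62.7 turn 0.003 then shift x 0.0751 y -0.0016 z -0.0000 (norm 0.075)
```

View pics/w17.png

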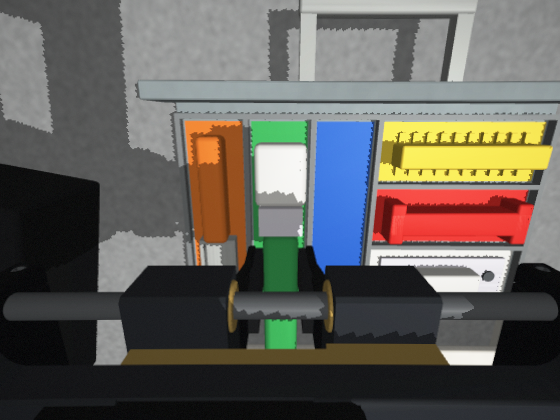

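The brush is over the green bay and aligned; I lower it.

```bash
python3 -m creep '[0.03,-0.002,0,0,255, 0.03,0,0,0,255, 0.012,0,0,0,255, 0,0,0,0,255, 0,0,0,0,255]' 45;python3 -c "
from h import *
goto(.480,-.3745,.0453,62.5)"
```

```text
time_s: 46.4
ee_pos: [0.4806, -0.3755, 0.0497]
orientation: [[0.0, 0.459, 0.888], [-0.0, 0.888, -0.459], [-1.0, -0.0, 0.001]]
force: [-0.1, 1.0, -0.8]
finger_gap: 0.0197
alt turn -3.139 (j6 now -108.1)
t 46.40 yaw 62.7 turn 0.003 then shift x 0.0044 y 0.0006 z -0.0010 (norm 0.005)
```

```bash
python3 -m creep '[0.004,0,-0.001,0,255, 0.001,0,0,0,255, 0,0,0,0,255]' 45;python3 -m creep '[0,0,0,0,175, 0,0,0,0,175, 0,0,0,0,175, -0.03,0,0,0,175,-0.045,0,0,0,150,-0.045,0,0,0,120,-0.045,0,0,0,120,0,0,0,0,120]'
python3 - <<'E'
from meas import *
im,d,K,k1,E=snap('wrist','w18.png')
goto(.503,.427,.22,62.5)
E
```

```text
time_s: 46.7
ee_pos: [0.4797, -0.3758, 0.0451]
orientation: [[0.001, 0.461, 0.888], [-0.001, 0.888, -0.461], [-1.0, -0.0, 0.001]]
force: [-1.1, 1.7, 3.7]
finger_gap: 0.0195
time_s: 47.5
ee_pos: [0.4821, -0.3785, 0.2175]
orientation: [[0.009, 0.461, 0.888], [-0.01, 0.888, -0.461], [-1.0, -0.004, 0.013]]
force: [0.8, -0.4, 0.4]
finger_gap: 0.0447
alt turn -3.140 (j6 now -108.1)
t 47.55 yaw 62.6 turn 0.001 then shift x -0.0062 y 0.7237 z -0.3518 (norm 0.805)
```

View pics/w18.png

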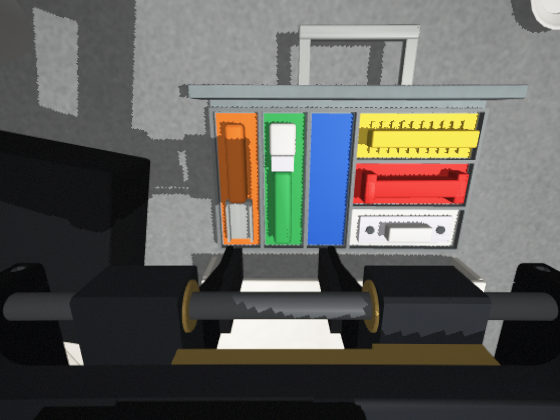

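Brush is in the green bay (283,180). Last, the spatula.

```bash
python3 -m creep '[0,0.034,-0.0165,0,120, 0,0.0405,-0.0197,0,120, 0,0.0405,-0.0197,0,120, 0,0.0405,-0.0197,0,120, 0,0.0405,-0.0197,0,120, 0,0.0405,-0.0197,0,120, 0,0.0405,-0.0197,0,120, 0,0.0405,-0.0197,0,120]';python3 -m creep '[0,0.0405,-0.0197,0,120, 0,0.0405,-0.0197,0,120, 0,0.0405,-0.0197,0,120, 0,0.0405,-0.0197,0,120, 0,0.0405,-0.0197,0,120, 0,0.0405,-0.0197,0,120, 0,0.0405,-0.0197,0,120, 0,0.0405,-0.0197,0,120]';python3 -m creep '[0,0.0405,-0.0197,0,120, 0,0.0405,-0.0197,0,120, 0,0,0,-0.133,120, 0,0,0,-0.133,120, 0,0,0,-0.133,120, 0,0,0,-0.133,120, 0,0,0,-0.133,120, 0,0,0,-0.133,120]';python3 -m creep '[0,0,0,-0.133,120, 0,0,0,-0.133,120, 0,0,0,-0.133,120, 0,0,0,0,120, 0,0,0,0,120]'
python3 - <<'E'
from meas import *
im,d,K,k1,E=snap('wrist','w19.png')
tools(im,K,k1,E,z=0.020,minA=150)
goto(.503,.427,.03,131)
E
```

```text
time_s: 48.35
ee_pos: [0.4871, -0.0207, 0.2073]
orientation: [[-0.002, 0.461, 0.887], [0.0, 0.887, -0.461], [-1.0, -0.001, -0.002]]
force: [0.1, 0.7, 0.6]
finger_gap: 0.0463
time_s: 49.15
ee_pos: [0.4966, 0.3391, 0.2069]
orientation: [[-0.002, 0.461, 0.888], [-0.001, 0.888, -0.461], [-1.0, -0.002, -0.001]]
force: [1.6, -0.3, 0.3]
finger_gap: 0.0458
time_s: 49.95
ee_pos: [0.4992, 0.4271, 0.2066]
orientation: [[-0.003, -0.319, 0.948], [-0.002, 0.948, 0.319], [-1.0, -0.001, -0.003]]
force: [0.3, -0.4, -0.3]
finger_gap: 0.0459
time_s: 50.45
ee_pos: [0.4995, 0.4273, 0.2074]
orientation: [[-0.002, -0.655, 0.755], [-0.001, 0.755, 0.655], [-1.0, 0.0, -0.002]]
force: [0.7, 0.7, 0.4]
finger_gap: 0.0459
blue px [280 172] ctr [483.9 412.3] LxW 84.2 18.2 ang 41.4
blue px [550  68] ctr [227.8 546.7] LxW 49.5 22.4 ang 89.2
yellow px [449 185] ctr [373.4 567.9] LxW 158.8 26.1 ang 65.4
red px [188 247] ctr [621.3 387.4] LxW 53.1 10.5 ang 25.9
alt turn 3.141 (j6 now -97.3)
t 50.50 yaw 131.0 turn -0.001 then shift x 0.1778 y -0.0025 z 0.0023 (norm 0.178)
```

View pics/w19.png

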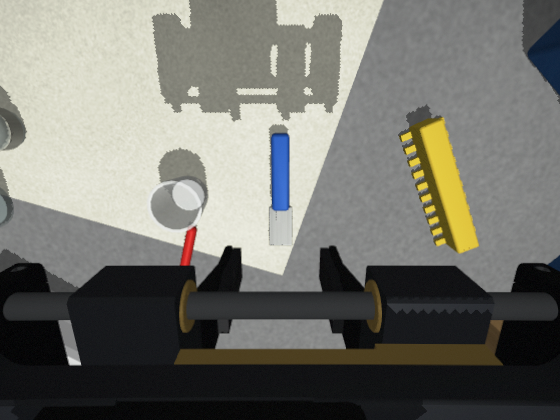

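The spatula is centred at x≈281.

```bash
python3 -m creep '[0.03,-0.001,0.003,0,120, 0.04,0,0,0,120, 0.04,0,0,0,120, 0.035,0,0,0,120, 0.02,0,0,0,120, 0,0,0,0,120, 0,0,0,0,120]'; python3 -c "
from h import *
goto(.5027,.4285,.0297,131.3)"
```

```text
time_s: 51.2
ee_pos: [0.5029, 0.4289, 0.044]
orientation: [[-0.0, -0.657, 0.754], [-0.0, 0.754, 0.657], [-1.0, 0.0, -0.001]]
force: [0.3, 0.0, 1.5]
finger_gap: 0.0459
alt turn 3.138 (j6 now -97.5)
t 51.20 yaw 131.1 turn -0.004 then shift x 0.0143 y -0.0001 z -0.0004 (norm 0.014)
```

```bash
python3 -m creep '[0.0135,0,0,0,120, 0,0,0,0,120, 0,0,0,0,255, 0,0,0,0,255, 0,0,0,0,255, 0,0,0,0,255, 0,0,0,0,255, 0,0,0,0,255]' 45; python3 -m creep '[0,0,0,0,255]' 45; python3 -m creep '[-0.03,0,0,0,255, -0.03,0,0,0,255, -0.03,0,0,0.133,255, 0,0,0,0.133,255, 0,0,0,0.133,255, 0,0,0,0.133,255, 0,0,0,0.133,255, 0,0,0,0.133,255]';python3 -m creep '[0,0,0,0.133,255, 0,0,0,0.133,255, 0,0,0,0.133,255, 0,0,0,0,255, 0,0,0,0,255]' ; python3 -c "
from h import *
goto(.504,-.328,.12,62.5)"
```

```text
time_s: 52.0
ee_pos: [0.5031, 0.4291, 0.0309]
orientation: [[0.0, -0.658, 0.753], [0.0, 0.753, 0.658], [-1.0, 0.0, 0.001]]
force: [-0.3, -0.0, 2.2]
finger_gap: 0.0194
time_s: 52.1
ee_pos: [0.5031, 0.4291, 0.0309]
orientation: [[0.0, -0.658, 0.753], [0.0, 0.753, 0.658], [-1.0, 0.0, 0.001]]
force: [-0.6, 0.5, 3.5]
finger_gap: 0.0197
time_s: 52.9
ee_pos: [0.5027, 0.4286, 0.1199]
orientation: [[-0.001, 0.085, 0.996], [-0.001, 0.996, -0.085], [-1.0, -0.001, -0.001]]
force: [-0.8, -0.2, -0.4]
finger_gap: 0.0196
time_s: 53.4
ee_pos: [0.5028, 0.4287, 0.1201]
orientation: [[-0.0, 0.458, 0.889], [-0.0, 0.889, -0.458], [-1.0, -0.001, -0.0]]
force: [-0.5, -0.3, -1.0]
finger_gap: 0.0198
alt turn -3.137 (j6 now -29.1)
t 53.40 yaw 62.8 turn 0.005 then shift x 0.0001 y -0.6707 z 0.3505 (norm 0.757)
```

```bash
python3 -m creep '[0,-0.0395,0.0206,0.005,255, 0,-0.0395,0.0206,0,255, 0,-0.0395,0.0206,0,255, 0,-0.0395,0.0206,0,255, 0,-0.0395,0.0206,0,255, 0,-0.0395,0.0206,0,255, 0,-0.0395,0.0206,0,255, 0,-0.0395,0.0206,0,255]';python3 -m creep '[0,-0.0395,0.0206,0,255, 0,-0.0395,0.0206,0,255, 0,-0.0395,0.0206,0,255, 0,-0.0395,0.0206,0,255, 0,-0.0395,0.0206,0,255, 0,-0.0395,0.0206,0,255, 0,-0.0395,0.0206,0,255, 0,-0.0395,0.0206,0,255]'; python3 -m creep '[0,-0.0395,0.0206,0,255, 0,0,0,0,255, 0,0,0,0,255, 0,0,0,0,255]'; python3 -c "
from h import *
goto(.504,-.328,.045,62.5)
snap('wrist','w20.png')"
```

```text
time_s: 54.2
ee_pos: [0.5019, 0.0708, 0.1207]
orientation: [[0.001, 0.462, 0.887], [-0.0, 0.887, -0.462], [-1.0, 0.0, 0.001]]
force: [0.7, -0.4, -1.1]
finger_gap: 0.0195
time_s: 55.0
ee_pos: [0.5007, -0.2858, 0.1206]
orientation: [[0.0, 0.462, 0.887], [-0.0, 0.887, -0.462], [-1.0, -0.0, 0.0]]
force: [0.1, 0.4, -0.0]
finger_gap: 0.0191
time_s: 55.4
ee_pos: [0.5006, -0.3274, 0.12]
orientation: [[-0.001, 0.464, 0.886], [0.001, 0.886, -0.464], [-1.0, 0.001, -0.001]]
force: [-0.7, -0.6, -1.5]
finger_gap: 0.0195
alt turn 3.139 (j6 now -103.1)
t 55.40 yaw 62.4 turn -0.002 then shift x 0.0750 y 0.0010 z 0.0033 (norm 0.075)
```

View pics/w20.png

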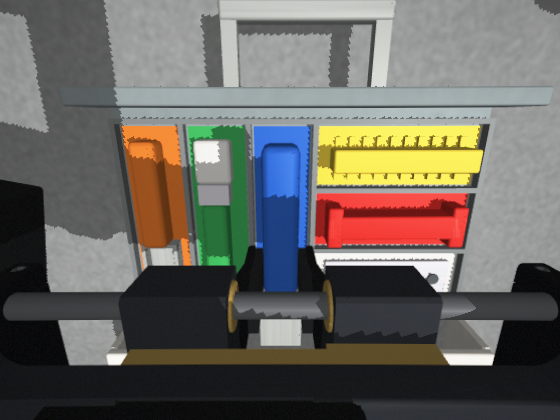

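The spatula is over the blue bay and aligned; I lower it.

```bash
python3 -m creep '[0.03,0.001,0.003,0,255, 0.03,0,0,0,255, 0.012,0,0,0,255, 0,0,0,0,255, 0,0,0,0,255]' 45;python3 -c "
from h import *
goto(.504,-.328,.045,62.5)"
```

```text
time_s: 55.95
ee_pos: [0.5046, -0.3286, 0.0493]
orientation: [[0.001, 0.464, 0.886], [-0.0, 0.886, -0.464], [-1.0, -0.0, 0.001]]
force: [0.2, 0.1, -0.5]
finger_gap: 0.0194
alt turn 3.139 (j6 now -102.9)
t 55.95 yaw 62.3 turn -0.003 then shift x 0.0043 y 0.0003 z -0.0008 (norm 0.004)
```

```bash
python3 -m creep '[0.004,0,-0.001,0,255, 0.0005,0,0,0,255, 0,0,0,0,255]' 45;python3 -m creep '[0,0,0,0,180, 0,0,0,0,180, 0,0,0,0,180, -0.03,0,0,0,180,-0.045,0,0,0,150,-0.045,0,0,0,120,-0.045,0,0,0,120,-0.03,0,0,0,120]';python3 -m creep '[0,0,0.03,0,120,0,0,0.03,0,120,0,0,0,0,120]'
python3 - <<'E'
from meas import *
im,d,K,k1,E=snap('wrist','w21.png')
im,d,K,k1,E=snap('scene','s21.png')
goto(.376,-.244,.12,-27.5)
E
```

```text
time_s: 56.25
ee_pos: [0.5034, -0.3287, 0.0447]
orientation: [[0.001, 0.465, 0.885], [-0.001, 0.885, -0.465], [-1.0, -0.0, 0.001]]
force: [-0.3, 1.1, 1.7]
finger_gap: 0.0197
time_s: 57.05
ee_pos: [0.5039, -0.3292, 0.2431]
orientation: [[0.003, 0.465, 0.885], [-0.003, 0.885, -0.465], [-1.0, -0.001, 0.004]]
force: [0.5, -0.3, 0.3]
finger_gap: 0.0443
time_s: 57.35
ee_pos: [0.558, -0.3575, 0.2384]
orientation: [[0.001, 0.465, 0.885], [-0.0, 0.885, -0.465], [-1.0, -0.0, 0.001]]
force: [-0.7, 0.8, 0.1]
finger_gap: 0.0457
alt turn -1.574 (j6 now -101.8)
t 57.45 yaw 62.3 turn 1.567 then shift x 0.1180 y -0.2114 z -0.0164 (norm 0.243)
```

View pics/w21.png

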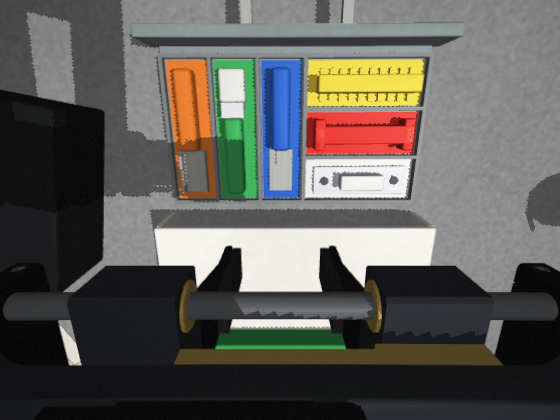

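View pics/s21.png

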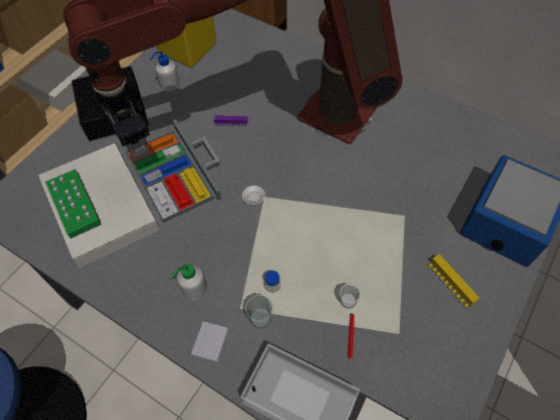

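All six tools lie in their bays: orange (187,130), green (235,130), blue (282,130), yellow (365,83), red (362,132), white (358,180). The mat holds only bystanders. I regrip the pull.

```bash
python3 -m creep '[0,0,0,0.1425,150, 0,0,0,0.1425,150, 0,0,0,0.1425,150, 0,0,0,0.1425,150, 0,0,0,0.1425,150, 0,0,0,0.1425,150, 0,0,0,0.1425,150, 0,0,0,0.1425,150]'; python3 -m creep '[0,0,0,0.1425,150, 0,0,0,0.1425,150, 0,0,0,0.1425,150, 0,-0.043,-0.004,0,150, 0,-0.043,-0.004,0,150, 0,-0.043,-0.004,0,150, 0,-0.043,-0.004,0,150, 0,-0.04,0,0,150]';python3 -m creep '[0.04,0,0,0,150, 0.04,0,0,0,150, 0,0,0,0,150, 0,0,0,0,150]'
python3 - <<'E'
from meas import *
im,d,K,k1,E=snap('wrist','w22.png')
goto(.376,-.244,.042,-27.5)
E
```

```text
time_s: 58.25
ee_pos: [0.5552, -0.3558, 0.2389]
orientation: [[-0.001, 0.998, -0.059], [0.0, -0.059, -0.998], [-1.0, -0.001, -0.0]]
force: [0.1, 0.0, 0.2]
finger_gap: 0.0359
time_s: 59.05
ee_pos: [0.3733, -0.2423, 0.2383]
orientation: [[-0.001, 0.887, -0.462], [0.001, -0.462, -0.887], [-1.0, -0.001, -0.0]]
force: [0.3, -0.7, 0.8]
finger_gap: 0.0357
time_s: 59.45
ee_pos: [0.3748, -0.2436, 0.1591]
orientation: [[-0.001, 0.887, -0.462], [0.001, -0.462, -0.887], [-1.0, -0.002, -0.0]]
force: [0.1, -0.2, 0.5]
finger_gap: 0.0357
alt turn 3.141 (j6 now -15.6)
t 59.50 yaw -27.5 turn -0.001 then shift x 0.1184 y -0.0002 z -0.0005 (norm 0.118)
```

View pics/w22.png

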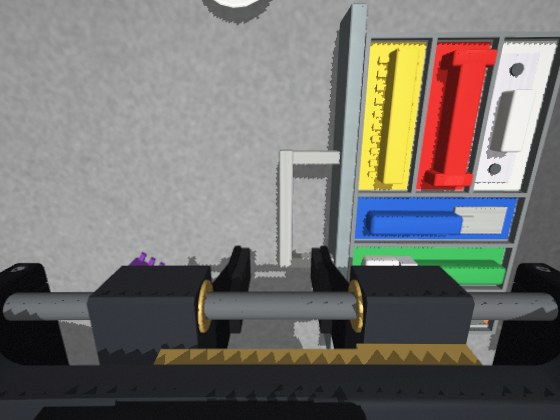

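The bar (286) is about 3 mm off the jaw centre. I correct that, descend, grip and push.

```bash
python3 -m creep '[0.04,0.003,0,0,150, 0.04,0,0,0,150, 0.036,0,0,0,150, 0,0,0,0,150, 0,0,0,0,255, 0,0,0,0,255, 0,0,0,0,255, 0,0,0,0,255]' 30; python3 -m creep '[0,0,0,0,255]'; python3 -m creep '[0,0.01,0,0,255, 0,0.025,0,0,255, 0,0.025,0,0,255, 0,0.025,0,0,255, 0,0.025,0,0,255, 0,0.025,0,0,255, 0,0.025,0,0,255, 0,0.015,0,0,255]'
```

```text
time_s: 60.3
ee_pos: [0.3792, -0.2465, 0.0448]
orientation: [[0.002, 0.887, -0.462], [-0.002, -0.462, -0.887], [-1.0, 0.003, 0.001]]
force: [1.9, -1.5, 7.7]
finger_gap: 0.0115
time_s: 60.4
ee_pos: [0.3792, -0.2465, 0.0448]
orientation: [[0.002, 0.887, -0.462], [-0.002, -0.462, -0.887], [-1.0, 0.003, 0.001]]
force: [-2.4, 0.7, 8.4]
finger_gap: 0.0117
time_s: 61.2
ee_pos: [0.5352, -0.3281, 0.0447]
orientation: [[0.002, 0.887, -0.462], [-0.002, -0.462, -0.887], [-1.0, 0.002, 0.001]]
force: [-4.6, 0.0, 8.5]
finger_gap: 0.0114
```

```bash
python3 -m creep '[0,0.012,0,0,255, 0,0.01,0,0,255, 0,0.004,0,0,255, 0,0,0,0,255]';python3 -m creep '[0,0.004,0,0,255, 0,0,0,0,255]';python3 -m creep '[0,0.004,0,0,255, 0,0,0,0,255]'
```

```text
time_s: 61.6
ee_pos: [0.5579, -0.34, 0.0447]
orientation: [[0.003, 0.887, -0.462], [-0.003, -0.462, -0.887], [-1.0, 0.004, 0.001]]
force: [1.3, -3.4, 4.4]
finger_gap: 0.012
time_s: 61.8
ee_pos: [0.5601, -0.3411, 0.0447]
orientation: [[0.0, 0.887, -0.462], [-0.001, -0.462, -0.887], [-1.0, 0.001, 0.001]]
force: [-3.1, -0.2, 9.1]
finger_gap: 0.0118
time_s: 62.0
ee_pos: [0.5603, -0.3411, 0.0446]
orientation: [[-0.008, 0.887, -0.462], [0.003, -0.462, -0.887], [-1.0, -0.008, 0.001]]
force: [-16.5, 5.4, 20.9]
finger_gap: 0.0112
```

```bash
python3 -m creep '[0,0.004,0,0,255, 0,0,0,0,255]';python3 -m creep '[0,0.004,0,0,255, 0,0,0,0,255, 0,0,0,0,255]'
```

```text
time_s: 62.2
ee_pos: [0.5603, -0.3412, 0.0444]
orientation: [[-0.016, 0.887, -0.462], [0.008, -0.462, -0.887], [-1.0, -0.018, 0.0]]
force: [-30.3, 13.1, 33.4]
finger_gap: 0.0116
time_s: 62.5
ee_pos: [0.5605, -0.3412, 0.0442]
orientation: [[-0.024, 0.887, -0.461], [0.012, -0.461, -0.887], [-1.0, -0.027, 0.0]]
force: [-42.6, 19.4, 43.5]
finger_gap: 0.012
```

The drawer is against its home stop. I relax gently, open and rise.

```bash
python3 -m creep '[0,-0.005,0,0,255, 0,-0.005,0,0,255, 0,0,0,0,255]'; python3 -m creep '[0,0,0,0,150, 0,0,0,0,150, 0,0,0,0,150, 0,0,0,0,150]'; python3 -m creep '[-0.02,0,0,0,150, -0.04,0,0,0,150, -0.045,0,0,0,150,-0.045,0,0,0,150,-0.045,-0.02,0,0,150,-0.02,-0.04,0,0,150,0,-0.04,0,0,150,0,0,0,0,150]';python3 - <<'E'
from meas import *
im,d,K,k1,E=snap('wrist','w23.png')
im,d,K,k1,E=snap('scene','s23.png')
E
```

```text
time_s: 62.8
ee_pos: [0.5602, -0.3411, 0.0442]
orientation: [[-0.002, 0.887, -0.462], [0.0, -0.462, -0.887], [-1.0, -0.002, 0.001]]
force: [-7.1, 2.1, 11.1]
finger_gap: 0.0116
time_s: 63.2
ee_pos: [0.5618, -0.3409, 0.0426]
orientation: [[-0.0, 0.887, -0.462], [0.0, -0.462, -0.887], [-1.0, -0.0, -0.0]]
force: [-0.2, 0.6, 0.2]
finger_gap: 0.0328
time_s: 64.0
ee_pos: [0.4698, -0.2925, 0.2574]
orientation: [[-0.002, 0.887, -0.462], [0.002, -0.462, -0.887], [-1.0, -0.003, -0.0]]
force: [-0.4, -0.1, -1.2]
finger_gap: 0.0359
```

View pics/w23.png

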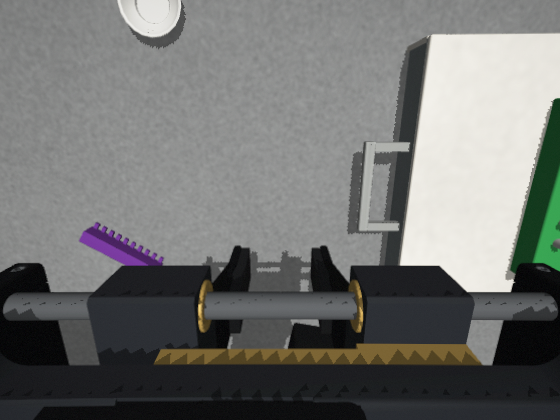

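View pics/s23.png

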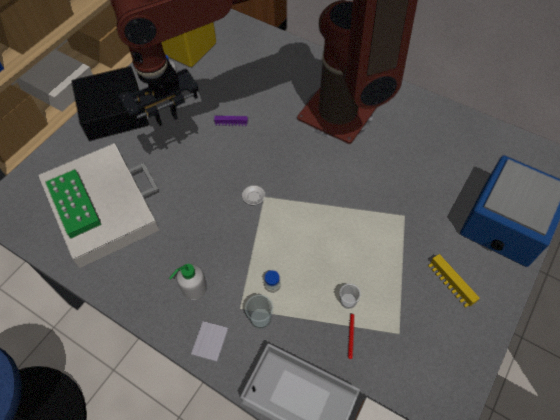

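Drawer front is flush inside the cabinet (pull at (370,187)), bystanders are at their earlier pixels, and the mat is free of tools. Handing in.

Run:
```python
from h import *
im,d,K,k1,E=snap('wrist')
a=toplane(np.array([362.,373,359,370]),np.array([143.,143,231,230]),0.046,K,k1,E).mean(0); n=np.array([.887,-.462])
print('pull',a.round(3),'dist to cabinet front',(np.array([.623,-.3225])-a[:2])@n)
from workcell import finish_job
print(finish_job())
```

```text
pull [ 0.565 -0.344  0.046] dist to cabinet front 0.04209643230147245
the job is handed in; nothing more can be done
None
```

The job is handed in at about 64 s of the 210 s. I pulled the drawer out to its stop and laid the comb, gate, clamp, scoop, brush and spatula flat in their own-coloured bays. I then pushed the drawer home until it met its stop.

**Last checks**
- **Tools:** before closing, the wrist picture showed all six tools lying in the right bays. The mat held no tools.
- **Drawer:** it travelled 204 mm by the arm's reading, against a nominal 205 mm. The drawer resisted with about 47 N at the home stop. After release, the pull measured 42 mm from the cabinet front, so the drawer front looks flush.
- **Bystanders:** the bystanders and the look-alike combs stood at the same places in the scene picture as at the start.

**Slips and small disagreements**
- **Comb:** my first grip failed because I lifted before the fingers had closed. The second grip was about 7 mm too low, so I regripped higher. The comb moved no more than a few millimetres on the bench meanwhile.
- **Downward moves:** most stopped 4 to 14 mm short of what I commanded. I corrected each against the measured pose before gripping or releasing.
- **Not seen:** I noticed no knocked tool and no slackened grip.

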